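# Turn the upside-down brass block over and clamp it in the checking gauge

### The arm

A 7-joint arm with a two-finger parallel gripper is mounted at the origin on the work surface. World frame = base frame: x ahead of the robot, y to its left, z up, the work surface at z = 0. Lengths are in m, angles in rad, forces in N, time in s.
With the tool pointing down it reaches from about 0.425 to 0.825 m from the base axis. Payload 3.6 kg.
Tool frame: the origin (TCP) lies between the finger pads; the fingertips stand 14 mm ahead of it and the grasp point (between the pads) lies 5 mm behind it; y points along the fingers, z is the direction in which the jaws open and shut, and the axes are right-handed (so a half turn about y gives the same grasp; the last joint's range is limited). The gripper opens to 85 mm and grips with 20 to 120 N. Pads are 22 mm wide; open, the fingers measure 114 mm over their backs; the gripper's body (76 mm by 85 mm) begins 54 mm behind the grasp point. The pads swing forward as they close: fully open they stand 13 mm farther back than shut.
Start: joints at [-1.26, 0.615, -0.013, 1.423, 0.008, 1.103, -0.04], TCP at [0.215, 0.613, 0.245] pointing down, gripper open.
Joint ranges: [-3.12, 3.12], [-0.3, 2.06], [-1.34, 1.32], [0.26, 2.42], [-1.36, 4.5], [0.01, 1.98], [-2.84, 2.84]. Speed limits (rad/s): [2.79, 2.79, 3.14, 3.14, 3.14, 3.14, 3.14].

### API

Orientations are given as a unit quaternion [w, x, y, z].
In Python, from workcell import manip, vision, close_job gives the robot as it stands.
- The arm moves only by the tool apply_moves, never from a script. Its argument "rows" is one flat list of numbers, 7 for each row, row after row: the shift along the tool's x, y, z in m, then the turn, a rotation vector about the tool's x, y, z in rad, then the finger opening in m, from 0 to 0.0854. In form: [tx, ty, tz, ax, ay, az, claw, tx, ty, tz, ax, ay, az, claw, ...]. A call has 1 to 8 rows; each row shifts and turns the commanded pose from where the row before left it, along the tool's axes as they then stand; what a row does not reach is not made up. A row lasts 1/12 s, in which the tool goes at most 41.7 mm and 7.16 degrees, less where a joint would pass 70% of its speed; a pose out of reach is approached as far as the arm can. A call is refused whole if a number of a shift passes 0.0417 or a number of a turn 0.125, either way. A call with a gripper value outside its range is refused whole. The fingers move at their own pace and stop on an object; "squeeze" is the grip in N (left out, the last holds). Time passes only in rows, so rows that do not move let the fingers close. It gives the time, the measured TCP pose, the force and the opening at its end, in the units of the state.
- manip.get_obs(): the state, without advancing time (a new reading comes with each control period).
- vision.grab_frame(name): name is "scene" or "top" or "wrist"; returns a dict with "frame" (420x560x3 uint8, red, green, blue), "range_z" (420x560 float32, m along the optical axis (not along the pixel's ray), 0 where there is no reading), "intrinsics" (3x3 intrinsics, pixels), "view" (4x4, takes a point from world to camera coordinates). Camera axes: x right, y up, looking along -z (the intrinsics and any distortion apply to the point x, -y, -z); pixel columns grow to the right and rows downward; lengths in m; the calibration is good to about 2 mm. A picture is of the moment at which its call begins.
- close_job(): hands the job in, once; it reports no verdict.
The state is a dict: "t": time; "joints": joint angles; "qvel": joint speeds; "tau": joint torques, N m; "tool_pos": TCP position; "tcp_rot": TCP orientation; "contact_force": force on the tool from outside, world axes, zero at the start; "ft_torque": the same for the moment, N m; "gripper_width": opening from 0.0 (shut) to 1.0 (fully open).
Only numpy, scipy, OpenCV 4.12 (cv2) and the standard library are available. Lean on these libraries where they do the work, as an engineer would, in place of code of your own. Each camera call takes 0.05 s, during which the arm holds its last target.

### The job

One of the two brass blocks lies upside down, with its channelled foot face up. Turn that block over and set it down gently (never dropped or toppled) on the gauge's base, standing on its foot with the four screw holes on top, between the fence and the open jaw, its long way running from jaw to fence and centred on the jaw. Then slide the jaw up until the block is held flush between jaw and fence, and let go; leave the other block, the C-frame and the caliper where they are.

Things in the scene. Friction and masses are not known exactly. Their poses are not given: they have to be found in the camera images.
- block: The brass block to turn over: 56 (x) by 40 (y) by 48 mm (z), about 0.55 kg, origin at its centre. z points out of the gauging face (mouth of a 27 mm bore, right through along z, and four small dark screw holes). The opposite face is the foot: a channel 28 mm wide, 4 mm deep runs across it along y. It starts upside down on the mat: channel up, z down.
- block_mouth (a point): Centre of the block's gauging face, 24 mm from the block's origin along its z.
- twin: A second block of the same make, already standing right way up (screw holes on top, z up); origin at its centre, axes and sizes as for the block. Leave it alone.
- cframe: Black steel C-shaped frame lying flat, 66 mm (x) by 90 mm (y), 18 mm high, open towards +x; origin under its middle. Leave it alone.
- caliper: Digital caliper lying flat: beam 170 mm along x, 16 mm wide, 5 mm thick; two jaws across it at x = -79 and -50 mm reaching to y = -53 mm, a short one at x = -77 to y = +26; black display body 65 by 34 mm centred at x = -20, 13 mm high. Origin under the beam's middle. Leave it alone.
- gauge: Gauge fixed on the mat; origin at mat level, x from jaw to fence. Steel base x -125 to +115 mm, 130 mm wide (y), top 20 mm above the mat. Dark fence 90 mm wide, its face at x = +34 mm, top 44 mm above the mat. Comparator column behind it at x = 92, y = -45 mm, 220 mm high; dial on top, towards +x. No other walls.
- nest (a point): On the gauge base's top, where the underside centre of the clamped block belongs: 28 mm from the fence's face, on the jaw's middle line; axes as the gauge's.
- jaw (a joint): Travel of the sliding jaw towards the fence, m; starts at 0 to 0.010. Gap from jaw face to fence is 90 mm less the travel: on the 56 mm block it stops at 0.034; end stop 0.042. Friction 2.5 N, no spring, stays where left. Aluminium jaw 56 mm wide, top 48 mm above the mat; it pushes the block along as far as the fence.
- jaw_knob (a point): Middle of the grip part of the jaw's black knob: an upright cylinder 16 mm across, 34 mm tall, from 56 to 90 mm above the mat, 24 mm behind the jaw's face. This point is 75 mm above the mat and moves with the jaw.
- mat: Grey mat fixed on the bench under everything, 440 mm (x) by 980 mm (y), 3 mm thick: its top is 3 mm above the work surface. Origin at the middle of its underside.
- height_gauge: Height gauge, fixed: an obstacle. Base 90 mm (x) by 70 mm (y), 32 mm high; upright beam at x = -12 mm, 270 mm high over all, with a 34 by 40 mm slider at 117 to 163 mm and a scriber reaching to x = +53 mm at 130 mm. Origin under the base's middle, on the mat.
Not all that is in view belongs to the job. What is shaped like the block but orange or white is not meant.

How it is judged:
On the way, in this order (a step that is already met when the one before it is completed fails the run):
1. the block has been turned over, gauging face up (angle between block's own z axis and vertical below 0.5 rad), for 0.1 s.
2. the block rests right way up on the gauge's base between fence and open jaw (angle between block's own z axis and vertical below 0.06 rad and z of block in the frame of nest between 0.021 and 0.0265 m and horizontal distance between block and nest below 0.03 m and value of joint jaw below 0.032 m and contact force between the fingers and block below 0.05 N), for 0.1 s.
At the end, for the whole second after the job is handed in: The block stands gauging face up on the gauge's base (tilt under 0.05 rad), square to the fence within 0.06 rad, within 3 mm of the nest along x and 10 mm along y, jaw travel 32 to 36 mm, at rest; the other block, C-frame and caliper within 15 mm of their starts (angle between block's own z axis and vertical below 0.05 rad and z of block in the frame of nest between 0.0215 and 0.0262 m and x of block in the frame of nest between -0.003 and 0.003 m and y of block in the frame of nest between -0.01 and 0.01 m and angle between the x axis of block and the x axis of gauge, either way round below 0.06 rad and value of joint jaw between 0.032 and 0.036 m and linear speed of block below 0.01 m/s and distance of each of twin, cframe, caliper from where it was at the start of the episode below 0.015 m); the robot touches nothing.
It fails at once if the block is dropped or toppled: moving free of the fingers faster than 0.45 m/s or turning faster than 8 rad/s (contact force between the fingers and block below 0.01 N and (linear speed of block above 0.45 m/s or angular speed of block above 8 rad/s)).
It fails at once if a bystander is moved more than 15 mm (distance of any of twin, cframe, caliper from where it was at the start of the episode above 0.015 m).
It also fails if it takes over 72 s, if anything falls off the work surface, if the arm or the gripper's body presses on something with over 40 N, if the wrist force passes 120 N, or if a joint passes its speed limit or range.

## Working session

There is one attempt and no reset: what is moved stays moved. The work goes in short steps, Python scripts to look and compute and a tool call to move; the robot and the scene stay as the last step left them, time stands still between calls to the robot, and variables do not carry over. Pictures are saved under pics/ and viewed, and the job is handed in when it is done.

Besides the shell and the picture viewer there is one more tool, called after ">>>" in YAML: its name, and indented under it one key for each argument. apply_moves: Moves the arm, as the interface text tells. Its arguments: {"type":"object","properties":{"rows":{"type":"array"},"squeeze":{"type":"number"}},"required":["rows"]}

```bash
ls; mkdir -p pics; python3 - <<'E'
from workcell import manip, vision
import cv2
print(manip.get_obs())
for n in ["scene","top","wrist"]:
    g=vision.grab_frame(n); cv2.imwrite(f"pics/{n}0.png",g["frame"][:,:,::-1]); print(n,g["intrinsics"].tolist(),g["view"].round(4).tolist())
    import numpy as np; np.savez(f"{n}0.npz",**g)
E
```

```text
pics
{'t': 0.0, 'joints': array([-1.2594765 ,  0.61591174, -0.01262443,  1.42493894,  0.00812217,
        1.10341675, -0.04042457]), 'qvel': array([-0.0006691 , -0.00055681, -0.00085416, -0.00180944, -0.00093438,
        0.00053554, -0.00124213]), 'tau': array([ 2.57754109e-04, -4.69209838e+01,  2.59415964e-01, -1.71036494e+01,
        1.00956924e-02,  9.65998624e-03,  2.13227665e-06]), 'tool_pos': array([0.21517398, 0.61255522, 0.24412969]), 'tcp_rot': array([-0.69612893,  0.6979642 , -0.11898653,  0.11871268]), 'contact_force': array([-0.03343812, -0.73578586, -0.22461245]), 'ft_torque': array([-0.0475581 ,  0.00887045,  0.01899998]), 'gripper_width': 0.9972106030234064}
scene [[427.94020755887004, 0.0, 279.0042307239108], [0.0, 427.94020755887004, 214.8943743617863], [0.0, 0.0, 1.0]] [[-0.2073, 0.9782, -0.013, 0.2157], [-0.5108, -0.0969, 0.8542, 0.1818], [0.8343, 0.1837, 0.5198, -1.6234], [0.0, 0.0, 0.0, 1.0]]
top [[480.84314227697234, 0.0, 278.2105800244059], [0.0, 480.84314227697234, 212.50391322275897], [0.0, 0.0, 1.0]] [[0.0158, -0.9999, -0.0006, -0.1327], [0.9885, 0.0156, 0.1506, -0.5557], [-0.1506, -0.0029, 0.9886, -1.1222], [0.0, 0.0, 0.0, 1.0]]
wrist [[329.3633718011834, 0.0, 281.46077862705823], [0.0, 329.3633718011834, 213.27047356572848], [0.0, 0.0, 1.0]] [[0.3313, 0.9435, -0.0024, -0.6505], [-0.8915, 0.3122, -0.3284, 0.043], [-0.3091, 0.111, 0.9446, -0.3824], [0.0, 0.0, 0.0, 1.0]]
```

View pics/scene0.png

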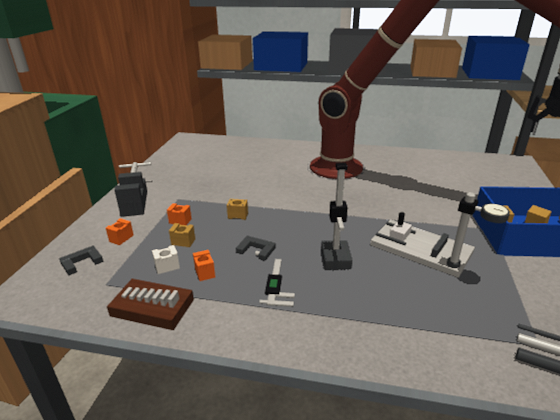

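View pics/top0.png

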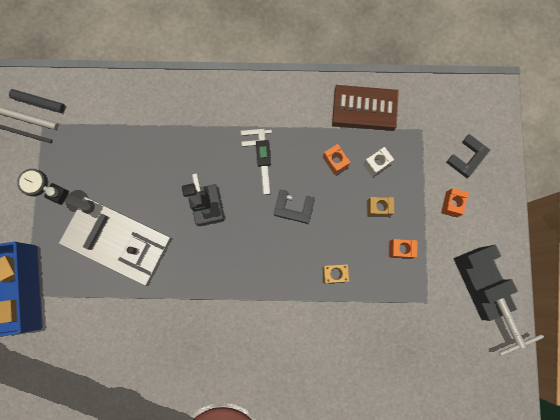

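View pics/wrist0.png

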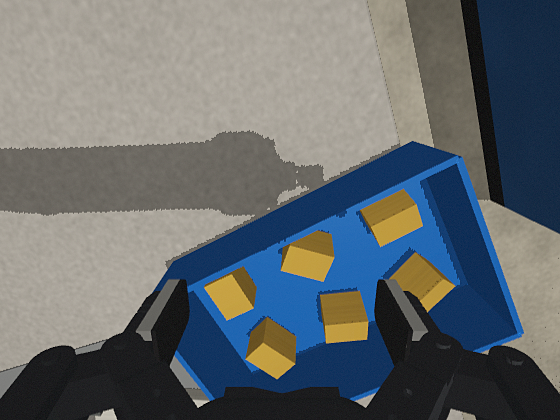

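```bash
python3 - <<'E'
import cv2
a=cv2.imread("pics/top0.png")
c=[cv2.resize(a[y:y+60,x:x+80],None,fx=5,fy=5,interpolation=cv2.INTER_CUBIC) for x,y in((340,176),(296,244))]
cv2.imwrite("pics/crop0.png",cv2.vconcat(c))
cv2.imwrite("pics/crop1.png",cv2.resize(a[170:300,40:190],None,fx=5,fy=4.6,interpolation=cv2.INTER_CUBIC))
E
```

```text
(no output)
```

View pics/crop0.png

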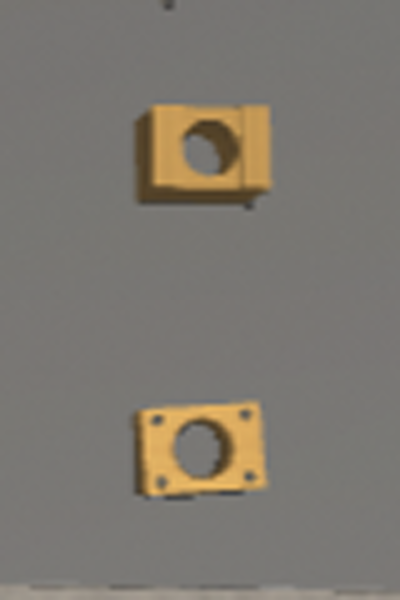

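View pics/crop1.png

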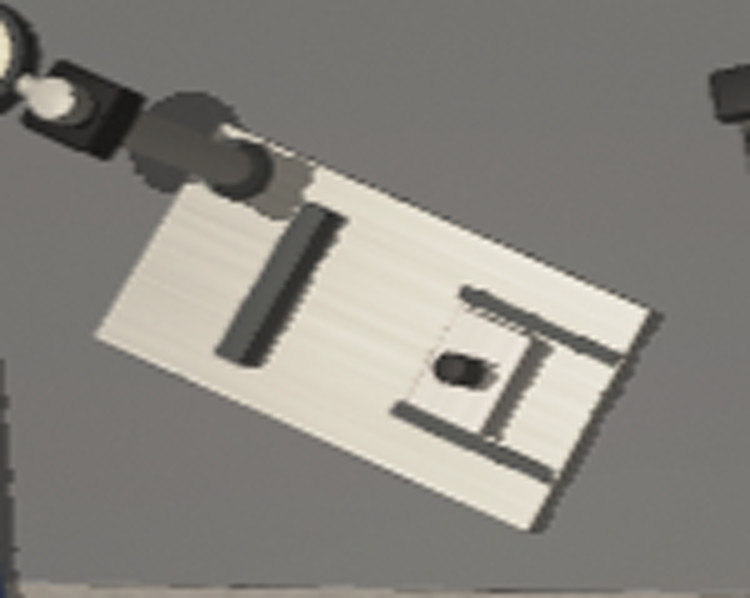

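```bash
cat > h.py <<'E'
import numpy as np, cv2
from scipy.spatial.transform import Rotation as Rn
def cloud(g):
    z=g["range_z"]; K=g["intrinsics"]; v,u=np.mgrid[:z.shape[0],:z.shape[1]]
    P=np.stack([(u-K[0,2])/K[0,0]*z,-(v-K[1,2])/K[1,1]*z,-z,np.ones_like(z)],-1)
    return (P@np.linalg.inv(g["view"]).T)[...,:3]
def onplane(g,uv,h):
    uv=np.atleast_2d(uv).astype(float);K=g["intrinsics"];T=np.linalg.inv(g["view"])
    d=np.c_[(uv[:,0]-K[0,2])/K[0,0],-(uv[:,1]-K[1,2])/K[1,1],-np.ones(len(uv))]@T[:3,:3].T
    o=T[:3,3]; return o+d*((h-o[2])/d[:,2])[:,None]
def proj(g,P):
    P=np.atleast_2d(P);c=P@g["view"][:3,:3].T+g["view"][:3,3];K=g["intrinsics"]
    return np.c_[K[0,0]*c[:,0]/-c[:,2]+K[0,2],-K[1,1]*c[:,1]/-c[:,2]+K[1,2]]
def R(q): return Rn.from_quat([q[1],q[2],q[3],q[0]]).as_matrix()
def brass(f):
    h=cv2.cvtColor(f,cv2.COLOR_RGB2HSV); return cv2.inRange(h,(12,90,60),(28,255,255))
E
python3 - <<'E'
from h import *
g=dict(np.load("top0.npz")); C=cloud(g); f=g["frame"]
for n,(u,v) in dict(mat=(300,240),blk=(362,206),twin=(336,274),base=(110,240)).items(): print(n,C[v,u].round(4))
h=cv2.cvtColor(f,cv2.COLOR_RGB2HSV)
for n,(x,y) in dict(blk=(340,176),twin=(296,244)).items():
    m=np.zeros(f.shape[:2],bool); m[y:y+60,x:x+80]=1
    top=m&(abs(C[...,2]-.051)<.006)&(h[...,1]>80)
    P=C[top]; r=cv2.minAreaRect((P[:,:2]*1000).astype(np.float32)); print(n,top.sum(),r,np.median(P[:,2]), cv2.boxPoints(r).round(1).tolist())
# gauge base top
m=(abs(C[...,2]-.023)<.006)&(h[...,1]<60)&(h[...,2]>130); m[:, :50]=0;m[:,180:]=0
P=C[m]; r=cv2.minAreaRect((P[:,:2]*1000).astype(np.float32)); print("base",m.sum(),r,np.median(P[:,2]),cv2.boxPoints(r).round(1).tolist())
m=(abs(C[...,2]-.047)<.005); m[:,:50]=0;m[:,140:]=0
P=C[m&(h[...,2]<110)];print("fence",len(P),cv2.minAreaRect((P[:,:2]*1000).astype(np.float32)),np.median(P[:,2]))
m=(C[...,2]>.045)&(C[...,2]<.056); m[:,:118]=0;m[:,180:]=0;m[:225]=0
P=C[m];print("jaw",len(P),cv2.minAreaRect((P[:,:2]*1000).astype(np.float32)),cv2.boxPoints(cv2.minAreaRect((P[:,:2]*1000).astype(np.float32))),np.median(P[:,2]))
m=(C[...,2]>.085)&(C[...,2]<.1); m[:,:118]=0;m[:,180:]=0;m[:225]=0
P=C[m];print("knob",len(P),P.mean(0),P.min(0),P.max(0))
E
```

```text
mat [ 4.957e-01 -1.791e-01  4.000e-04]
blk [ 0.5834 -0.3337  0.003 ]
twin [ 0.4131 -0.2681  0.0033]
base [0.4866 0.2868 0.0194]
blk 283 ((578.9030151367188, -373.2043762207031), (40.5446662902832, 56.16363525390625), 0.8823918104171753) 0.049815484396951604 [[558.2000122070312, -345.3999938964844], [559.0999755859375, -401.6000061035156], [599.5999755859375, -401.0], [598.7000122070312, -344.79998779296875]]
twin 289 ((413.66839599609375, -263.3084411621094), (39.71015930175781, 56.1359748840332), 4.436007022857666) 0.051240292548374144 [[391.70001220703125, -236.89999389648438], [396.0, -292.79998779296875], [435.6000061035156, -289.79998779296875], [431.29998779296875, -233.8000030517578]]
base 3773 ((557.593017578125, 353.2107849121094), (471.79852294921875, 195.75247192382812), 47.29658126831055) 0.022686439082085563 [[325.70001220703125, 246.1999969482422], [469.5, 113.5], [789.5, 460.20001220703125], [645.7000122070312, 592.9000244140625]]
fence 244 ((485.6468505859375, 286.796875), (189.01597595214844, 89.38189697265625), 55.829044342041016) 0.046388894733740416
jaw 339 ((460.6247863769531, 217.68421936035156), (41.626953125, 55.41611099243164), 65.18622589111328) [[426.74002 210.42056]
 [477.03995 187.16406]
 [494.50955 224.94788]
 [444.20963 248.20438]] 0.05085951432322644
knob 41 [0.45867512 0.21348021 0.09232884] [0.45121852 0.20638948 0.08528097] [0.46502866 0.22110938 0.0971362 ]
```

```bash
python3 - <<'E'
from h import *
g=dict(np.load("top0.npz")); C=cloud(g); f=g["frame"];h=cv2.cvtColor(f,cv2.COLOR_RGB2HSV)
def rect(m,name):
    n,l,s,c=cv2.connectedComponentsWithStats(m.astype(np.uint8)); i=1+np.argmax(s[1:,4]); P=C[l==i]
    r=cv2.minAreaRect((P[:,:2]*1000).astype(np.float32)); print(name,s[i,4],r,np.median(P[:,2]),cv2.boxPoints(r).round(1).tolist())
m=(abs(C[...,2]-.023)<.006)&(h[...,1]<60)&(h[...,2]>130); m[:, :50]=0;m[:,180:]=0;m[:190]=0;m[290:]=0
rect(m,"base")
m=(abs(C[...,2]-.047)<.005); m[:,:80]=0;m[:,120:]=0;m[:205]=0;m[255:]=0
rect(m,"fence")
# gauge frame estimate: jaw dir
jf=np.array([.4694,.2366])
for a in (65.2,):
    pass
E
```

```text
base 3349 ((486.51519775390625, 276.09747314453125), (240.3070526123047, 129.5302276611328), 65.61749267578125) 0.022686439082085563 [[377.8999938964844, 193.39999389648438], [495.8999938964844, 139.89999389648438], [595.0999755859375, 358.79998779296875], [477.1000061035156, 412.29998779296875]]
fence 227 ((505.4430847167969, 317.31298828125), (16.360774993896484, 88.63127899169922), 65.22229766845703) 0.04640555842153171 [[461.79998779296875, 328.5], [542.2999877929688, 291.29998779296875], [549.0999755859375, 306.20001220703125], [468.6000061035156, 343.29998779296875]]
```

```bash
python3 - <<'E'
from h import *
from workcell import manip
o=manip.get_obs(); print(R(o["tcp_rot"]).round(3))
E
```

```text
[[ 0.944 -0.001  0.331]
 [-0.331 -0.002  0.944]
 [ 0.    -1.    -0.002]]
```

>>> apply_moves:
  rows: [0,-0.03,0,0,0,0,0.085,0.01,-0.035,-0.005,0,0,0,0.085,0.02,-0.035,-0.01,0,0,0,0.085,0.03,-0.025,-0.0128,0,0,0,0.085,0.03,-0.015,-0.0128,0,0,0,0.085,0.03,-0.01,-0.0128,0,0,0,0.085,0.03,0,-0.0128,0,0,0,0.085,0.03,0,-0.0128,0,0,0,0.085]

```text
t: 0.82
tool_pos: [0.3601, 0.478, 0.3961]
tcp_rot: [0.698, -0.697, 0.119, -0.119]
contact_force: [0.2, -0.5, -0.6]
gripper_width: 0.998
```

>>> apply_moves:
  rows: [0.03,0,-0.0128,0,0,0,0.085,0.03,0,-0.0128,0,0,0,0.085,0.03,0,-0.0128,0,0,0,0.085,0.03,0,-0.0128,0,0,0,0.085,0.03,0,-0.0128,0,0,0,0.085,0.03,0,-0.02,0,0,0,0.085,0.02,0,-0.03,0,0,0,0.085,0.017,0,-0.035,0,0,0,0.085]

```text
t: 1.48
tool_pos: [0.5155, 0.2654, 0.3939]
tcp_rot: [-0.697, 0.697, -0.119, 0.118]
contact_force: [0.2, -0.1, 0.5]
gripper_width: 0.992
```

```bash
python3 - <<'E'
from h import *
from workcell import manip
o=manip.get_obs(); print(o["t"],o["joints"].round(4),o["tool_pos"].round(4));print(R(o["tcp_rot"]).round(3))
E
```

```text
1.4833 [-0.5616  0.4025  0.0768  1.376  -0.0305  1.3657  0.7486] [0.5155 0.2654 0.3939]
[[ 0.944 -0.001  0.331]
 [-0.331 -0.001  0.944]
 [-0.001 -1.    -0.001]]
```

>>> apply_moves:
  rows: [0.015,0,-0.0325,0,0,0,0.085,0.015,0,-0.0325,0,0,0,0.085,0.015,0,-0.0325,0,0,0,0.085,0.015,0,-0.0325,0,0,0,0.085,0.015,0,-0.0325,0,0,0,0.085,0.015,0,-0.0325,0,0,0,0.085,0.015,0,-0.0325,0,0,0,0.085,0.015,0,-0.0325,0,0,0,0.085]

```text
t: 2.15
tool_pos: [0.5411, -0.0202, 0.3951]
tcp_rot: [-0.697, 0.697, -0.119, 0.119]
contact_force: [0.4, -0.2, 0.5]
gripper_width: 0.994
```

>>> apply_moves:
  rows: [0.015,0,-0.0325,0,0,0,0.085,0.015,0,-0.0325,0,0,0,0.085,0.015,0,-0.0325,0,0,0,0.085,0.015,0,-0.0325,0,0,0,0.085,0.015,0,-0.0325,0,0,0,0.085,0.015,0,-0.0325,0,0,0,0.085,0.015,0,-0.025,0,0,0,0.085,0,0,-0.01,0,0.1,0,0.085]

```text
t: 2.82
tool_pos: [0.5633, -0.2763, 0.3937]
tcp_rot: [-0.688, 0.691, -0.157, 0.156]
contact_force: [-0.7, 0.0, 0.0]
gripper_width: 0.998
```

```bash
python3 - <<'E'
from h import *
from workcell import manip
o=manip.get_obs(); print(o["t"],o["joints"].round(4),o["tool_pos"].round(4));print(R(o["tcp_rot"]).round(3))
E
```

```text
2.8167 [ 0.2729  0.4982  0.2636  1.2351 -0.122   1.4246  1.6481] [ 0.5633 -0.2763  0.3937]
[[ 0.902 -0.003  0.432]
 [-0.432 -0.003  0.902]
 [-0.001 -1.    -0.004]]
```

```bash
cat > kin.py <<'E'
from h import *
import itertools
from scipy.optimize import least_squares
D=[([-1.2594765,0.61591174,-0.01262443,1.42493894,0.00812217,1.10341675,-0.04042457],[0.21517398,0.61255522,0.24412969],[-0.69612893,0.6979642,-0.11898653,0.11871268]),
([-0.5616,0.4025,0.0768,1.376,-0.0305,1.3657,0.7486],[0.5155,0.2654,0.3939],None),
([0.2729,0.4982,0.2636,1.2351,-0.122,1.4246,1.6481],[0.5633,-0.2763,0.3937],None)]
Rs=[R(D[0][2]),np.array([[.944,-.001,.331],[-.331,-.001,.944],[-.001,-1,-.001]]),np.array([[.902,-.003,.432],[-.432,-.003,.902],[-.001,-1,-.004]])]
def ori(q,s):
    return Rn.from_euler('ZYZYZYZ',np.array(q)*[s[0],1,s[1],1,s[2],1,s[3]]) if False else Rn.from_euler('Z',s[0]*q[0])*Rn.from_euler('Y',q[1])*Rn.from_euler('Z',s[1]*q[2])*Rn.from_euler('Y',q[3])*Rn.from_euler('Z',s[2]*q[4])*Rn.from_euler('Y',q[5])*Rn.from_euler('Z',s[3]*q[6])
if __name__=="__main__":
    for s in itertools.product([1,-1],repeat=4):
        Rt=[ori(d[0],s).inv()*Rn.from_matrix(r) for d,r in zip(D,Rs)]
        e=[(Rt[0].inv()*x).magnitude() for x in Rt[1:]]
        print(s,np.round(e,4),Rt[0].as_matrix().round(3).tolist() if max(e)<.05 else '')
E
python3 kin.py
```

```text
(1, 1, 1, 1) [0.0034 0.2175] 
(1, 1, 1, -1) [1.5773 2.6887] 
(1, 1, -1, 1) [0.071  0.2964] 
(1, 1, -1, -1) [1.5591 2.733 ] 
(1, -1, 1, 1) [0.179  0.3657] 
(1, -1, 1, -1) [1.417 3.11 ] 
(1, -1, -1, 1) [0.1826 0.312 ] 
(1, -1, -1, -1) [1.3955 3.0651] 
(-1, 1, 1, 1) [1.3965 2.8473] 
(-1, 1, 1, -1) [0.1816 0.5298] 
(-1, 1, -1, 1) [1.418  2.8938] 
(-1, 1, -1, -1) [0.1769 0.5468] 
(-1, -1, 1, 1) [1.5602 2.9491] 
(-1, -1, 1, -1) [0.0733 0.2441] 
(-1, -1, -1, 1) [1.5783 2.9065] 
(-1, -1, -1, -1) [0.0003 0.0005] [[-0.0, 0.0, -1.0], [-1.0, 0.0, 0.0], [0.0, 1.0, 0.0]]
```

```bash
cat >> kin.py <<'E'
Z=lambda a:Rn.from_euler('Z',a).as_matrix(); Y=lambda a:Rn.from_euler('Y',a).as_matrix()
R0=np.array([[0,0,-1.],[-1,0,0],[0,1,0]])
def fk(q,p):
    h,L1,L2,L3,a1,a2=p
    M=Z(-q[0]); x=np.array([0,0,h])
    M=M@Y(q[1])@Z(-q[2]); x=x+M@[a1,0,L1]
    M=M@Y(q[3])@Z(-q[4]); x=x+M@[a2,0,L2]
    M=M@Y(q[5])@Z(-q[6]); x=x+M@[0,0,L3]
    return x,M@R0
E
python3 - <<'E'
from kin import *
for mask in ([1,1,1,1,0,0],[1,1,1,1,1,1]):
    mask=np.array(mask)
    f=lambda p:np.concatenate([fk(d[0],p*mask)[0]-d[1] for d in D])
    r=least_squares(f,[.33,.4,.4,.25,0,0]);print(r.x.round(4)*mask,r.fun.round(4))
E
```

```text
[5.3947 0.5593 0.3772 5.4371 0.     0.    ] [-0.0221  0.003  -0.0009 -0.0099  0.0186  0.0009  0.0033 -0.0006  0.    ]
[ 4.25    0.5091  0.3656  4.278   0.0257 -0.0404] [-0.0216  0.0059 -0.0011 -0.0068  0.0186  0.0009 -0.0024  0.0003  0.0001]
```

>>> apply_moves:
  rows: [0,0,0,0,0.123,0,0.085,0,0,0,0,0.123,0,0.085,0,0,0,0,0.123,0,0.085,0,0,0,0,0.123,0,0.085,0,0,0,0,0.123,0,0.085,0,0,0,0,0.123,0,0.085,0,0,0,0,0.123,0,0.085,0,0,0,0,0.123,0,0.085]

```text
t: 3.48
tool_pos: [0.5642, -0.2701, 0.3948]
tcp_rot: [-0.534, 0.535, -0.463, 0.463]
contact_force: [0.3, 0.1, -0.3]
gripper_width: 0.994
```

```bash
cat > st.py <<'E'
from h import *
from workcell import manip
import json
o=manip.get_obs(); open("log.jsonl","a").write(json.dumps([o["joints"].tolist(),o["tool_pos"].tolist(),o["tcp_rot"].tolist()])+"\n")
print(round(o["t"],2),o["joints"].round(3),o["tool_pos"].round(4),o["contact_force"].round(1),round(o["gripper_width"],3));print(R(o["tcp_rot"]).round(3).tolist())
E
python3 st.py
```

```text
3.48 [ 0.14   0.518  0.498  1.243 -0.241  1.439  0.757] [ 0.5642 -0.2701  0.3948] [ 0.3  0.1 -0.3] 0.994
[[0.143, -0.001, 0.99], [-0.99, 0.001, 0.143], [-0.001, -1.0, -0.001]]
```

>>> apply_moves:
  rows: [0.02,0,0,0,0.12,0.12,0.085,0.02,0,0,0,0,0.12,0.085,0.02,0,0,0,0,0.12,0.085,0.02,0,0,0,0,0.12,0.085,0.01,0,0,0,0,0.12,0.085,0,0,0,0,0,0.12,0.085,0,0,0,0,0,0.0,0.085,0,0,0,0,0,0,0.085]

```text
t: 4.15
tool_pos: [0.572, -0.355, 0.3696]
tcp_rot: [0.632, -0.351, 0.622, -0.301]
contact_force: [-0.4, -0.2, 1.0]
gripper_width: 0.992
```

```bash
python3 st.py
```

```text
4.15 [ 0.674  0.853  0.075  0.745 -0.498  1.982  0.698] [ 0.572  -0.355   0.3696] [-0.4 -0.2  1. ] 0.992
[[0.044, -0.055, 0.998], [-0.817, 0.573, 0.068], [-0.575, -0.818, -0.02]]
```

```bash
cat >> kin.py <<'E'
def fk(q,p):
    h,L1,L2,L3,a1,a2,a3,b1,b2,b3,b0=p
    M=Z(-q[0]); x=np.array([0,0,h])+M@[0,b0,0]
    M=M@Y(q[1])@Z(-q[2]); x=x+M@[a1,b1,L1]
    M=M@Y(q[3])@Z(-q[4]); x=x+M@[a2,b2,L2]
    M=M@Y(q[5])@Z(-q[6]); x=x+M@[a3,b3,L3]
    return x,M@R0
import json
def data(): return D+[json.loads(l) for l in open("log.jsonl")]
def fit(mask,w=0.003):
    mask=np.array(mask,float);DD=data();p0=np.array([.33,.5,.38,.25]+[0]*7)
    f=lambda p:np.concatenate([fk(d[0],p*mask)[0]-d[1] for d in DD]+[w*(p-p0)])
    r=least_squares(f,p0);return r.x*mask,r.fun[:3*len(DD)]
E
python3 - <<'E'
from kin import *
for m in ([1]*4+[0]*7,[1]*6+[0]*5,[1]*4+[0]*3+[1,1,0,1],[1]*4+[1]*7):
    p,e=fit(m);print(p.round(4),abs(e).max().round(4),e.round(4))
E
```

```text
[0.2665 0.4883 0.4029 0.243  0.     0.     0.     0.     0.     0.
 0.    ] 0.0237 [-0.0237 -0.0012 -0.0046 -0.005   0.0199 -0.0038  0.0058  0.0131 -0.0002
  0.0014  0.0067 -0.0003  0.0032 -0.0025  0.009 ]
[ 0.2792  0.4818  0.3823  0.242   0.028  -0.0024  0.      0.      0.
  0.      0.    ] 0.0233 [-0.0233  0.0005 -0.0008 -0.0017  0.0213 -0.0003  0.0064  0.0106  0.0003
  0.0011  0.0025  0.0008 -0.0036 -0.0003 -0.    ]
[ 2.556e-01  5.502e-01  3.722e-01  2.919e-01  0.000e+00 -0.000e+00
  0.000e+00 -9.200e-03 -4.000e-04  0.000e+00 -1.220e-02] 0.0 [ 0. -0.  0. -0.  0. -0. -0.  0.  0.  0. -0. -0. -0.  0. -0.]
[ 2.556e-01  5.502e-01  3.722e-01  2.919e-01  0.000e+00  0.000e+00
  0.000e+00 -9.300e-03 -3.000e-04  0.000e+00 -1.220e-02] 0.0 [-0. -0.  0. -0.  0. -0. -0. -0.  0.  0. -0.  0. -0.  0. -0.]
```

```bash
cat > ik.py <<'E'
from kin import *
P,_=fit([1]*4+[0]*3+[1,1,0,1])
LO=np.array([-3.12,-.3,-1.34,.26,-1.36,.01,-2.84])+.04; HI=np.array([3.12,2.06,1.32,2.42,4.5,1.98,2.84])-.04
def toolR(z_az,lean):
    """finger axis horizontal at azimuth z_az(deg); lean deg: tool points down, rotated about tool z by lean"""
    z=np.array([np.cos(np.radians(z_az)),np.sin(np.radians(z_az)),0]); y=np.array([0,0,-1.]); x=np.cross(y,z)
    return np.c_[x,y,z]@Rn.from_euler('Z',lean,degrees=True).as_matrix()
def ik(pos,Rm,seeds):
    best=None
    for s in seeds:
        f=lambda q:np.r_[(fk(q,P)[0]-pos)*5,(Rn.from_matrix(Rm.T@fk(q,P)[1])).as_rotvec(),.001*(q-s)]
        r=least_squares(f,np.clip(s,LO+1e-3,HI-1e-3),bounds=(LO,HI),max_nfev=60)
        e=np.linalg.norm(r.fun[:6])
        if best is None or e<best[0]: best=(e,r.x)
        if e<.004: break
    return best
E
python3 - <<'E'
from ik import *
rng=np.random.default_rng(0)
seeds=[np.array([.3,.6,.2,1.2,-.2,1.2,.7]),np.array([.3,.6,.2,1.2,-.2,1.2,-2.]),np.array([.3,.7,0,1.9,3,1,-1.]),np.array([.3,.7,0,1.9,3,1,1.5]),np.array([.3,.9,0,1.4,1.5,1,0]),np.array([.3,.9,0,1.4,-1,1,0])]
for az in (0,90,-90,180):
    out=[]
    for lean in range(-80,81,20):
        e,q=ik(np.array([.579,-.373,.05]),toolR(az,lean),seeds); out.append((lean,round(e,3)))
    print(az,toolR(az,30)[:,1].round(2),out)
E
```

```text
0 [ 0.    0.5  -0.87] [(-80, np.float64(0.0)), (-60, np.float64(0.0)), (-40, np.float64(0.0)), (-20, np.float64(0.0)), (0, np.float64(0.0)), (20, np.float64(0.0)), (40, np.float64(0.0)), (60, np.float64(0.0)), (80, np.float64(0.043))]
90 [-0.5   0.   -0.87] [(-80, np.float64(0.0)), (-60, np.float64(0.0)), (-40, np.float64(0.0)), (-20, np.float64(0.0)), (0, np.float64(0.0)), (20, np.float64(0.0)), (40, np.float64(0.0)), (60, np.float64(0.139)), (80, np.float64(0.361))]
-90 [ 0.5   0.   -0.87] [(-80, np.float64(0.361)), (-60, np.float64(0.139)), (-40, np.float64(0.0)), (-20, np.float64(0.0)), (0, np.float64(0.0)), (20, np.float64(0.0)), (40, np.float64(0.0)), (60, np.float64(0.0)), (80, np.float64(0.0))]
180 [-0.   -0.5  -0.87] [(-80, np.float64(0.043)), (-60, np.float64(0.0)), (-40, np.float64(0.0)), (-20, np.float64(0.0)), (0, np.float64(0.0)), (20, np.float64(0.0)), (40, np.float64(0.0)), (60, np.float64(0.0)), (80, np.float64(0.0))]
```

```bash
python3 - <<'E'
from ik import *
g=dict(np.load("top0.npz")); C=cloud(g); f=g["frame"];h=cv2.cvtColor(f,cv2.COLOR_RGB2HSV)
w=dict(np.load("wrist0.npz")); c=-w["view"][:3,:3].T@w["view"][:3,3]; o=D[0]; print("cam in tool",R(o[2]).T@(c-np.array(o[1])))
m=C[...,2]>.012
n,l,s,c=cv2.connectedComponentsWithStats(m.astype(np.uint8))
for i in range(1,n):
    if s[i,4]>60:
        Q=C[l==i]; print(s[i,:5],"x",Q[:,0].min().round(3),Q[:,0].max().round(3),"y",Q[:,1].min().round(3),Q[:,1].max().round(3),"zmax",Q[:,2].max().round(3))
b=[np.array([.3,.6,.2,1.2,-.2,1.2,.7])]
q=b[0]
for lean in (25,0,-20,-45,-65):
    e,q=ik(np.array([.579,-.373,.06]),toolR(0,lean),[q]+b)
    M=Z(-q[0]);x=np.array([0,0,P[0]])+M@[0,P[10],0];M=M@Y(q[1])@Z(-q[2]);x1=x+M@[0,P[7],P[1]];M=M@Y(q[3])@Z(-q[4]);x2=x1+M@[0,P[8],P[2]]
    print(lean,round(e,4),q.round(2),"elbow",x1.round(3),"wrist",x2.round(3))
E
```

```text
cam in tool [-0.0849999  -0.12957289  0.00186672]
[ 333   85   66   44 2548] x 0.382 0.893 y -0.424 -0.127 zmax 1.193
[  9  89  56  24 504] x 0.382 0.872 y -0.127 0.574 zmax 1.193
[  0 107  56  22 350] x 0.382 0.825 y -0.127 0.596 zmax 1.193
[448 134  42  43 655] x 0.382 0.77 y -0.652 -0.127 zmax 1.193
[256 140  15  26 318] x 0.382 0.748 y -0.127 -0.065 zmax 1.193
[323 144  28  30 419] x 0.382 0.73 y -0.298 -0.127 zmax 1.193
[364 147  30  29 418] x 0.382 0.725 y -0.403 -0.127 zmax 1.193
[  18  169  153  117 6392] x 0.379 0.62 y -0.127 0.426 zmax 1.193
[ 182  174   42   52 1289] x 0.382 0.63 y -0.127 0.085 zmax 1.193
[443 188  26  29 486] x 0.382 0.625 y -0.584 -0.127 zmax 1.193
[274 190  41  33 662] x 0.538 0.619 y -0.212 -0.113 zmax 0.027
[368 197  26  19 431] x 0.382 0.6 y -0.401 -0.127 zmax 1.193
[390 239  28  19 427] x 0.456 0.497 y -0.457 -0.397 zmax 0.057
[   0  242   41   94 2869] x 0.264 0.474 y -0.127 0.555 zmax 1.193
[ 455  245   89  111 3237] x 0.235 0.484 y -0.728 -0.127 zmax 1.193
[323 265  26  18 344] x 0.382 0.433 y -0.291 -0.127 zmax 1.193
[202 409  37  11 168] x 0.073 0.382 y -0.127 0.046 zmax 1.193
25 0.0 [ 0.65  1.01  0.06  1.21 -0.41  1.24  0.89] elbow [ 0.357 -0.299  0.549] wrist [ 0.579 -0.496  0.325]
0 0.0 [ 0.4   0.88  0.26  1.47 -0.27  0.82  0.76] elbow [ 0.382 -0.186  0.606] wrist [ 0.579 -0.373  0.352]
-20 0.0 [ 0.14  0.88  0.47  1.64 -0.08  0.52  0.49] elbow [ 0.416 -0.08   0.607] wrist [ 0.579 -0.273  0.334]
-45 0.0 [-0.22  1.09  0.84  1.78  0.18  0.28  0.02] elbow [0.476 0.088 0.518] wrist [ 0.579 -0.167  0.266]
-65 0.0 [-0.41  1.36  1.05  1.81  0.49  0.25 -0.51] elbow [0.499 0.199 0.377] wrist [ 0.579 -0.108  0.183]
```

```bash
python3 - <<'E'
from ik import *
def links(q):
    M=Z(-q[0]);x=np.array([0,0,P[0]])+M@[0,P[10],0];M=M@Y(q[1])@Z(-q[2]);x1=x+M@[0,P[7],P[1]];M=M@Y(q[3])@Z(-q[4]);x2=x1+M@[0,P[8],P[2]]
    return x1.round(3),x2.round(3)
for s0 in (np.array([.4,.9,.2,1.4,-.2,.8,2.3]),np.array([.4,.9,.2,1.4,-.2,.8,-.8])):
  for az in (-90,90):
    print(az)
    q=s0
    for lean in (0,-15,-25,0,20,45,65):
        e,q=ik(np.array([.585,-.345,.06]),toolR(az,lean if az<0 else -lean),[q]); print(lean,round(e,4),q.round(2),*links(q))
E
```

```text
-90
0 0.4637 [ 0.5   0.78 -0.02  1.96  2.4   0.05  2.8 ] [ 0.33  -0.205  0.646] [ 0.461 -0.27   0.304]
-15 0.6795 [0.34 0.8  0.16 1.97 2.38 0.05 2.8 ] [ 0.364 -0.152  0.64 ] [ 0.47  -0.246  0.295]
-25 0.8244 [0.24 0.82 0.27 1.98 2.38 0.05 2.8 ] [ 0.385 -0.118  0.631] [ 0.474 -0.232  0.288]
0 0.4637 [ 0.5   0.78 -0.02  1.96  2.4   0.05  2.8 ] [ 0.33  -0.205  0.646] [ 0.461 -0.27   0.304]
20 0.1856 [ 0.76  0.8  -0.3   1.93  2.5   0.05  2.8 ] [ 0.272 -0.288  0.638] [ 0.442 -0.309  0.308]
45 0.0 [ 1.2   1.01 -0.82  2.01  2.82  0.29  2.79] [ 0.151 -0.444  0.544] [ 0.379 -0.345  0.266]
65 0.0 [ 1.42  1.33 -1.07  2.1   3.22  0.57  2.8 ] [ 0.064 -0.533  0.376] [ 0.32  -0.345  0.183]
90
0 0.0 [ 0.39  0.87  0.21  1.5  -0.22  0.79  2.25] [ 0.379 -0.177  0.613] [ 0.585 -0.345  0.352]
-15 0.0 [ 0.31  0.98  0.3   1.28 -0.13  1.14  2.15] [ 0.427 -0.16   0.565] [ 0.661 -0.345  0.342]
-25 0.0 [ 0.29  1.07  0.33  1.11 -0.08  1.38  2.11] [ 0.455 -0.157  0.522] [ 0.708 -0.345  0.325]
0 0.0 [ 0.39  0.87  0.2   1.5  -0.22  0.79  2.25] [ 0.379 -0.179  0.613] [ 0.585 -0.345  0.352]
20 0.0 [ 0.67  0.79 -0.14
[... 937 characters left out ...]
338 -0.442  0.197]
90
0 0.0 [ 0.82  0.94 -0.62  1.49  0.63  0.92  1.58] [ 0.289 -0.341  0.577] [ 0.585 -0.345  0.352]
-15 0.0 [ 0.69  1.01 -0.51  1.26  0.54  1.26  1.66] [ 0.349 -0.313  0.544] [ 0.661 -0.345  0.342]
-25 0.0 [ 0.6   1.08 -0.43  1.1   0.5   1.48  1.71] [ 0.39  -0.293  0.511] [ 0.708 -0.345  0.325]
0 0.0 [ 0.78  0.91 -0.52  1.49  0.54  0.88  1.65] [ 0.298 -0.322  0.588] [ 0.585 -0.345  0.352]
20 0.0 [ 0.95  0.87 -0.62  1.76  0.74  0.4   1.5 ] [ 0.232 -0.355  0.607] [ 0.485 -0.345  0.334]
45 0.0 [ 1.37  1.23 -1.21  2.    2.16  0.54  0.48] [ 0.09  -0.514  0.43 ] [ 0.379 -0.345  0.266]
65 0.0 [ 1.5   1.51 -1.3   2.1   2.83  0.59  0.18] [ 0.025 -0.549  0.28 ] [ 0.32  -0.345  0.183]
```

```bash
cat >> ik.py <<'E'
def links(q):
    M=Z(-q[0]);x=np.array([0,0,P[0]])+M@[0,P[10],0];M=M@Y(q[1])@Z(-q[2]);x1=x+M@[0,P[7],P[1]];M=M@Y(q[3])@Z(-q[4]);x2=x1+M@[0,P[8],P[2]]
    return x1.round(3),x2.round(3)
E
python3 - <<'E'
from ik import *
q=np.array([ 0.674 , 0.853 , 0.075 , 0.745, -0.498 , 1.982 , 0.698])
for z,lean in ((.3,35),(.2,42),(.05,45),(.1,45),(.15,30),(.15,15),(.15,0),(.15,-15),(.15,-30),(.15,-45),(.05,-45),(.05,-50)):
    e,q=ik(np.array([.579,-.373,z]),toolR(.9,lean),[q]); print(z,lean,round(e,4),q.round(2),*links(q))
E
```

```text
0.3 35 0.0 [ 0.69  0.89  0.08  0.86 -0.5   1.83  0.75] [ 0.315 -0.289  0.603] [ 0.582 -0.54   0.539]
0.2 42 0.0 [ 0.73  1.01  0.05  0.93 -0.54  1.75  0.83] [ 0.333 -0.326  0.549] [ 0.582 -0.568  0.417]
0.05 45 0.0 [ 0.74  1.19  0.03  0.97 -0.56  1.6   0.94] [ 0.361 -0.362  0.461] [ 0.582 -0.579  0.256]
0.1 45 0.0 [ 0.74  1.13  0.03  0.96 -0.56  1.66  0.91] [ 0.351 -0.353  0.491] [ 0.582 -0.579  0.306]
0.15 30 0.0 [ 0.65  0.96  0.11  1.1  -0.47  1.48  0.88] [ 0.343 -0.29   0.574] [ 0.581 -0.519  0.403]
0.15 15 0.0 [ 0.54  0.85  0.19  1.26 -0.37  1.23  0.85] [ 0.344 -0.229  0.619] [ 0.58  -0.449  0.432]
0.15 0 0.0 [ 0.38  0.78  0.3   1.41 -0.26  0.99  0.76] [ 0.351 -0.163  0.648] [ 0.579 -0.373  0.442]
0.15 -15 0.0 [ 0.18  0.76  0.47  1.55 -0.13  0.75  0.62] [ 0.367 -0.088  0.656] [ 0.578 -0.297  0.432]
0.15 -30 0.0 [-0.03  0.8   0.64  1.67  0.05  0.55  0.38] [ 0.392 -0.009  0.642] [ 0.577 -0.227  0.403]
0.15 -45 0.0 [-0.23  0.93  0.86  1.77  0.24  0.39  0.09] [0.429 0.083 0.59 ] [ 0.576 -0.167  0.356]
0.05 -45 0.0 [-0.22  1.1   0.83  1.79  0.19  0.25  0.01] [0.48  0.088 0.51 ] [ 0.576 -0.167  0.256]
0.05 -50 0.0 [-0.29  1.18  0.92  1.8   0.17  0.22 -0.04] [0.49  0.126 0.473] [ 0.575 -0.149  0.238]
```

```bash
cat > go.py <<'E'
# usage: go.py x y z az lean  -> shift in present tool axes, rotvec in tool axes, shift in target axes
import sys
from ik import *
from workcell import manip
o=manip.get_obs(); x,y,z,az,lean=map(float,sys.argv[1:6])
A=R(o["tcp_rot"]);B=toolR(az,lean);d=np.array([x,y,z])-o["tool_pos"]
print("t",round(o["t"],2),"q",o["joints"].round(2),"pos",o["tool_pos"].round(4),"F",o["contact_force"].round(1),"w",round(o["gripper_width"],3))
print("shift now-axes",(A.T@d).round(4),"rotvec",Rn.from_matrix(A.T@B).as_rotvec().round(4),"shift target-axes",(B.T@d).round(4))
E
python3 go.py .579 -.44 .16 .9 47
```

```text
t 4.15 q [ 0.67  0.85  0.08  0.75 -0.5   1.98  0.7 ] pos [ 0.572  -0.355   0.3696] F [-0.4 -0.2  1. ] w 0.992
shift now-axes [0.1903 0.1224 0.0054] rotvec [0.0496 0.026  0.2082] shift target-axes [0.2114 0.0807 0.0056]
```

>>> apply_moves:
  rows: [0.03,0.02,0.001,0,0,0,0.085,0.032,0.02,0.001,0,0,0,0.085,0.032,0.02,0.001,0,0,0,0.085,0.032,0.02,0.001,0,0,0,0.085,0.032,0.02,0.001,0,0,0,0.085,0.03,0.02,0,0.025,0.013,0.1,0.085,0,0,0,0.025,0.013,0.1,0.085,0,0,0,0,0,0,0.085]

```text
t: 4.82
tool_pos: [0.5748, -0.4417, 0.157]
tcp_rot: [0.654, -0.267, 0.66, -0.256]
contact_force: [-1.8, -0.4, -2.3]
gripper_width: 0.994
```

```bash
python3 go.py .579 -.369 .0316 .9 47; python3 - <<'E'
from h import *
from workcell import vision
g=vision.grab_frame("wrist");cv2.imwrite("pics/w1.png",g["frame"][:,:,::-1])
E
```

```text
t 4.82 q [ 0.81  1.2   0.03  0.62 -0.56  1.93  0.81] pos [ 0.5748 -0.4417  0.157 ] F [-1.8 -0.4 -2.3] w 0.994
shift now-axes [0.041  0.1389 0.0067] rotvec [ 0.006  -0.0128  0.0074] shift target-axes [0.0421 0.1386 0.0053]
```

View pics/w1.png

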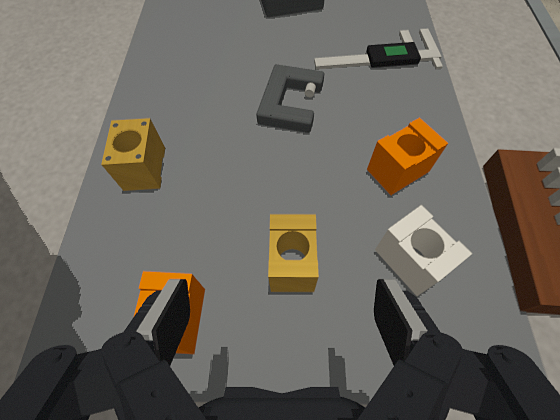

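>>> apply_moves:
  rows: [0.02,0.005,0.003,0.006,-0.013,0.007,0.085,0.022,0.015,0.003,0,0,0,0.085,0,0.025,0,0,0,0,0.085,0,0.025,0,0,0,0,0.085,0,0.025,0,0,0,0,0.085,0,0.02,0,0,0,0,0.085,0,0,0,0,0,0,0.085]

```text
t: 5.45
tool_pos: [0.5876, -0.3801, 0.0589]
tcp_rot: [0.666, -0.268, 0.648, -0.254]
contact_force: [1.3, 0.4, 0.2]
gripper_width: 0.991
```

```bash
python3 go.py .579 -.369 .0316 .9 47; python3 - <<'E'
from h import *
from workcell import vision
g=vision.grab_frame("wrist");cv2.imwrite("pics/w2.png",g["frame"][:,:,::-1])
E
```

```text
t 5.45 q [ 0.76  1.21  0.    0.89 -0.55  1.66  0.93] pos [ 0.5876 -0.3801  0.0589] F [1.3 0.4 0.2] w 0.991
shift now-axes [ 0.012   0.0269 -0.0088] rotvec [-0.0028  0.0204  0.0068] shift target-axes [ 0.0123  0.0268 -0.0085]
```

View pics/w2.png

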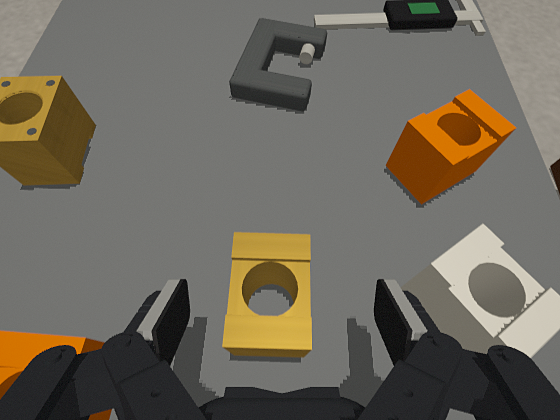

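>>> apply_moves:
  rows: [0.006,0.0,-0.0045,0,0.02,0.007,0.085,0.006,0.01,-0.004,0,0,0,0.085,0,0.01,0,0,0,0,0.085,0,0.007,0,0,0,0,0.085,0,0,0,0,0,0,0.085,0,0,0,0,0,0,0.085]

```text
t: 6.0
tool_pos: [0.577, -0.3749, 0.0297]
tcp_rot: [0.659, -0.261, 0.657, -0.258]
contact_force: [-0.2, -0.1, 0.4]
gripper_width: 0.991
```

```bash
python3 go.py .579 -.369 .0316 .9 47
```

```text
t 6.0 q [ 0.77  1.23  0.    0.95 -0.55  1.6   0.94] pos [ 0.577  -0.3749  0.0297] F [-0.2 -0.1  0.4] w 0.991
shift now-axes [-0.0054  0.003   0.0021] rotvec [-0.0081 -0.006   0.0004] shift target-axes [-0.0054  0.0029  0.0021]
```

>>> apply_moves:
  rows: [-0.005,0.003,0.001,-0.008,-0.006,0,0.085,0,0,0,0,0,0,0.06,0,0,0,0,0,0,0.045,0,0,0,0,0,0,0.03,0,0,0,0,0,0,0.03,0,0,0,0,0,0,0.03,0,0,0,0,0,0,0.03]
  squeeze: 60

```text
t: 6.58
tool_pos: [0.579, -0.3688, 0.0312]
tcp_rot: [0.661, -0.263, 0.655, -0.255]
contact_force: [4.9, -2.1, 2.3]
gripper_width: 0.459
```

```bash
python3 go.py .579 -.369 .0316 .9 47; python3 - <<'E'
from h import *
from workcell import vision
g=vision.grab_frame("wrist");cv2.imwrite("pics/w3.png",g["frame"][:,:,::-1])
E
```

```text
t 6.58 q [ 0.76  1.22 -0.    0.96 -0.55  1.6   0.95] pos [ 0.579  -0.3688  0.0312] F [ 4.9 -2.1  2.3] w 0.459
shift now-axes [-0.0002 -0.0005 -0.    ] rotvec [-0.0029  0.0011 -0.0005] shift target-axes [-0.0002 -0.0005 -0.    ]
```

View pics/w3.png

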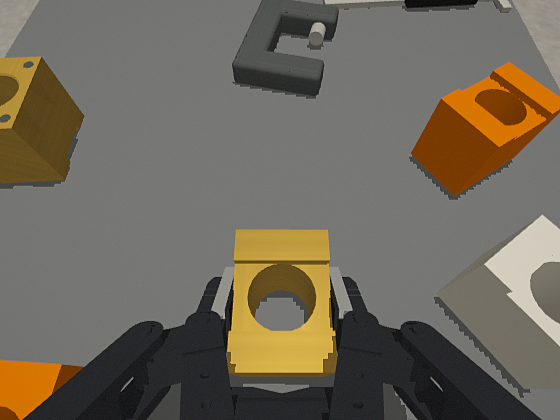

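>>> apply_moves:
  rows: [-0.01,-0.01,0,0,0,0,0.03,-0.022,-0.02,0,0,0,0,0.03,-0.022,-0.02,0,0,0,0,0.03,-0.019,-0.018,0,0,0,0,0.03,0,0,0,0,0,-0.05,0.03,0,0,0,0,0,-0.1,0.03,0,0,0,0,0,-0.1,0.03,0,0,0,0,0,-0.1,0.03]

```text
t: 7.3
tool_pos: [0.5747, -0.3699, 0.1285]
tcp_rot: [0.603, -0.376, 0.601, -0.365]
contact_force: [0.8, -0.4, -4.4]
gripper_width: 0.46
```

```bash
python3 go.py .579 -.375 .13 .9 -43
```

```text
t 7.3 q [ 0.64  0.94  0.11  1.17 -0.43  1.39  0.88] pos [ 0.5747 -0.3699  0.1285] F [ 0.8 -0.4 -4.4] w 0.46
shift now-axes [ 0.0039 -0.0037  0.0042] rotvec [ 7.3000e-03 -1.0000e-04 -1.2174e+00] shift target-axes [0.0048 0.0024 0.0042]
```

Lifted (‑4.4 N ≈ weight). Continue rotating.

>>> apply_moves:
  rows: [0,0,0,0,0,-0.1,0.03,0,0,0,0,0,-0.1,0.03,0,0,0,0,0,-0.1,0.03,0,0,0,0,0,-0.1,0.03,0,0,0,0,0,-0.1,0.03,0,0,0,0,0,-0.1,0.03,0,0,0,0,0,-0.1,0.03,0,0,0,0,0,-0.1,0.03]

```text
t: 7.97
tool_pos: [0.5749, -0.3675, 0.1292]
tcp_rot: [-0.414, 0.58, -0.408, 0.571]
contact_force: [-0.2, -0.7, -6.0]
gripper_width: 0.459
```

>>> apply_moves:
  rows: [0,0,0,0,0,-0.1,0.03,0,0,0,0,0,-0.1,0.03,0,0,0,0,0,-0.1,0.03,0,0,0,0,0,-0.05,0.03,0,0,0,0,0,0,0.03,0,0,0,0,0,0,0.03]

```text
t: 8.47
tool_pos: [0.5764, -0.3662, 0.1275]
tcp_rot: [-0.311, 0.642, -0.302, 0.632]
contact_force: [-0.5, -0.5, -4.8]
gripper_width: 0.458
```

```bash
python3 go.py .579 -.375 .08 .9 -43; python3 - <<'E'
from h import *
from workcell import vision
g=vision.grab_frame("scene");cv2.imwrite("pics/s1.png",g["frame"][:,:,::-1])
E
```

```text
t 8.47 q [-0.18  0.92  0.82  1.75  0.04  0.42  0.3 ] pos [ 0.5764 -0.3662  0.1275] F [-0.5 -0.5 -4.8] w 0.458
shift now-axes [-0.0227  0.0426  0.0028] rotvec [ 0.005   0.0054 -0.0762] shift target-axes [-0.0259  0.0408  0.0025]
```

View pics/s1.png

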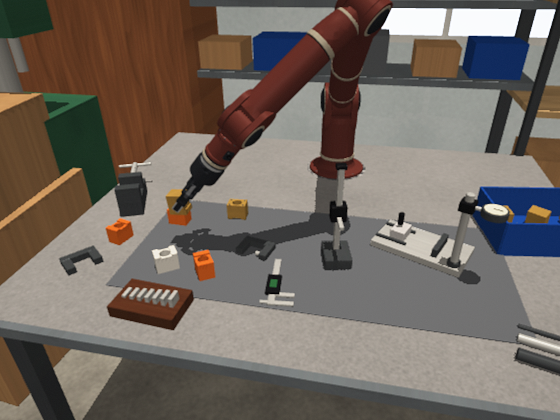

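>>> apply_moves:
  rows: [0,0,0,0.005,0.005,-0.076,0.03,-0.01,0.013,0.001,0,0,0,0.03,-0.014,0.018,0.001,0,0,0,0.03,-0.014,0.018,0,0,0,0,0.03,-0.012,0.015,0,0,0,0,0.03,-0.007,0.009,0,0,0,0,0.03,0,0,0,0,0,0,0.03,0,0,0,0,0,0,0.03]

```text
t: 9.18
tool_pos: [0.5797, -0.3783, 0.0382]
tcp_rot: [-0.286, 0.649, -0.276, 0.649]
contact_force: [0.3, -0.6, -4.4]
gripper_width: 0.457
```

```bash
python3 go.py .579 -.375 .027 .9 -43; python3 - <<'E'
from h import *
from workcell import vision
g=vision.grab_frame("wrist");cv2.imwrite("pics/w4.png",g["frame"][:,:,::-1])
E
```

```text
t 9.18 q [-0.2   1.12  0.84  1.78  0.    0.24  0.19] pos [ 0.5797 -0.3783  0.0382] F [ 0.3 -0.6 -4.4] w 0.457
shift now-axes [-0.0101  0.0059 -0.0007] rotvec [-0.0027 -0.0057  0.0033] shift target-axes [-0.0101  0.006  -0.0006]
```

View pics/w4.png

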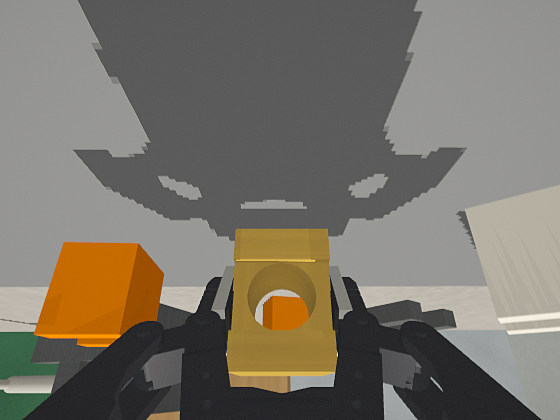

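>>> apply_moves:
  rows: [-0.003,0.0025,0,0,0,0.003,0.03,-0.002,0.0022,0,0,0,0,0.03,-0.0012,0.0013,0,0,0,0,0.03,0,0,0,0,0,0,0.03,0,0,0,0,0,0,0.03]

```text
t: 9.65
tool_pos: [0.5803, -0.3762, 0.0291]
tcp_rot: [-0.288, 0.649, -0.276, 0.648]
contact_force: [-0.3, -0.2, -4.0]
gripper_width: 0.46
```

>>> apply_moves:
  rows: [-0.0007,0.0007,0,0,0,0,0.03,0,0,0,0,0,0,0.03,0,0,0,0,0,0,0.03]

```text
t: 9.9
tool_pos: [0.5802, -0.3764, 0.0281]
tcp_rot: [-0.288, 0.649, -0.276, 0.648]
contact_force: [0.8, -0.2, -4.9]
gripper_width: 0.46
```

>>> apply_moves:
  rows: [-0.0007,0.0007,0,0,0,0,0.03,0,0,0,0,0,0,0.03,0,0,0,0,0,0,0.03]

```text
t: 10.15
tool_pos: [0.5803, -0.3765, 0.0278]
tcp_rot: [-0.287, 0.649, -0.276, 0.648]
contact_force: [-1.1, 3.3, 1.4]
gripper_width: 0.46
```

>>> apply_moves:
  rows: [-0.0003,0.0004,0,0,0,0,0.03,0,0,0,0,0,0,0.042,0,0,0,0,0,0,0.047,0,0,0,0,0,0,0.055,0,0,0,0,0,0,0.07,0,0,0,0,0,0,0.085,0,0,0,0,0,0,0.085,0,0,0,0,0,0,0.085]

```text
t: 10.82
tool_pos: [0.5802, -0.3766, 0.0266]
tcp_rot: [-0.287, 0.649, -0.276, 0.648]
contact_force: [-0.5, -0.9, -0.4]
gripper_width: 0.991
```

```bash
python3 go.py .579 -.375 .027 .9 -43; python3 - <<'E'
from h import *
from workcell import vision
g=vision.grab_frame("wrist");cv2.imwrite("pics/w5.png",g["frame"][:,:,::-1])
E
```

```text
t 10.82 q [-0.2   1.13  0.83  1.78 -0.01  0.22  0.19] pos [ 0.5802 -0.3766  0.0266] F [-0.5 -0.9 -0.4] w 0.991
shift now-axes [-0.0009 -0.0014 -0.0012] rotvec [-0.0038 -0.0042  0.0006] shift target-axes [-0.0009 -0.0014 -0.0012]
```

View pics/w5.png

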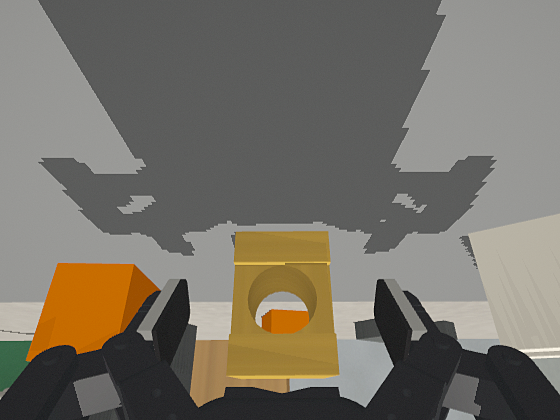

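>>> apply_moves:
  rows: [0,-0.015,0,0,0,0,0.085,0,-0.025,0,0,0,0,0.085,0,-0.03,0,0,0,0,0.085,0,-0.03,0,0,0,0,0.085,0,-0.03,0,0,0,0.05,0.085,0,0,0,0,0,0.12,0.085,0,0,0,0,0,0.12,0.085,0,0,0,0,0,0.12,0.085]

```text
t: 11.53
tool_pos: [0.58, -0.2849, 0.1243]
tcp_rot: [-0.417, 0.578, -0.401, 0.575]
contact_force: [-0.7, -1.2, -1.3]
gripper_width: 0.993
```

>>> apply_moves:
  rows: [0,0,0,0,0,0.12,0.085,0,0,0,0,0,0.12,0.085,0,0,0,0,0,0.12,0.085,0.02,0,0,0,0,0.12,0.085,0.03,0,0,0,0,0.12,0.085,0.03,0,0,0,0,0.12,0.085,0.03,0,0,0,0,0.12,0.085,0.02,0,0,0,0,0.12,0.085]

```text
t: 12.2
tool_pos: [0.5786, -0.4167, 0.0902]
tcp_rot: [0.632, -0.327, 0.624, -0.321]
contact_force: [1.4, -0.4, -0.8]
gripper_width: 0.991
```

```bash
python3 go.py .580 -.458 .108 .9 47; python3 - <<'E'
from h import *
from workcell import vision
g=vision.grab_frame("wrist");cv2.imwrite("pics/w6.png",g["frame"][:,:,::-1])
E
```

```text
t 12.2 q [ 0.75  1.11  0.05  0.94 -0.46  1.56  0.91] pos [ 0.5786 -0.4167  0.0902] F [ 1.4 -0.4 -0.8] w 0.991
shift now-axes [ 0.0234 -0.0384  0.001 ] rotvec [-0.0071  0.0015  0.2021] shift target-axes [ 0.0152 -0.0424  0.0008]
```

View pics/w6.png

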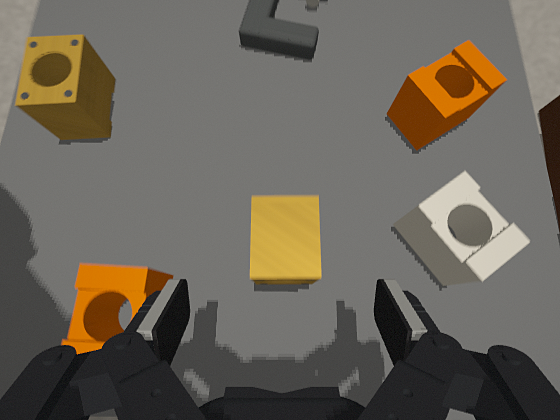

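```bash
python3 - <<'E'
from h import *
from workcell import vision
g=vision.grab_frame("wrist");C=cloud(g);m=(brass(g["frame"])>0)&(abs(C[...,2]-.059)<.004);m[:, :200]=0;m[:,380:]=0
P=C[m];r=cv2.minAreaRect((P[:,:2]*1000).astype(np.float32));print(len(P),r,np.median(P[:,2]))
E
python3 go.py .580 -.385 .04 .9 47
```

```text
6357 ((580.7406616210938, -378.6836242675781), (39.67313003540039, 48.37018966674805), 0.8895649909973145) 0.05980616639233485
t 12.3 q [ 0.75  1.13  0.05  0.94 -0.46  1.56  0.91] pos [ 0.5712 -0.4189  0.0743] F [-1.2  0.8 -2.7] w 0.999
shift now-axes [-0.0074  0.0475  0.0094] rotvec [ 0.0035 -0.0183  0.195 ] shift target-axes [0.0021 0.0481 0.0093]
```

>>> apply_moves:
  rows: [0,-0.01,0.004,0.003,-0.009,0.1,0.085,0,-0.01,0.005,0,-0.009,0.095,0.085,0,0,0,0,0,0,0.085,0,0,0,0,0,0,0.085]

```text
t: 12.63
tool_pos: [0.5886, -0.4243, 0.1018]
tcp_rot: [0.666, -0.268, 0.648, -0.254]
contact_force: [0.3, 0.2, 0.8]
gripper_width: 0.997
```

```bash
python3 go.py .5807 -.3825 .04 .9 47
```

```text
t 12.63 q [ 0.8   1.24 -0.02  0.69 -0.53  1.82  0.86] pos [ 0.5886 -0.4243  0.1018] F [0.3 0.2 0.8] w 0.997
shift now-axes [ 0.0161  0.0728 -0.0078] rotvec [-0.0032  0.0191  0.0057] shift target-axes [ 0.0166  0.0728 -0.0072]
```

>>> apply_moves:
  rows: [0.008,0,-0.004,0,0.018,0,0.085,0.008,0.01,-0.003,0,0,0,0.085,0,0.016,0,0,0,0,0.085,0,0.016,0,0,0,0,0.085,0,0.01,0,0,0,0,0.085,0,0,0,0,0,0,0.085,0,0,0,0,0,0,0.085]

```text
t: 13.22
tool_pos: [0.5831, -0.3964, 0.059]
tcp_rot: [0.661, -0.266, 0.652, -0.257]
contact_force: [-0.3, 0.5, 0.3]
gripper_width: 0.991
```

```bash
python3 go.py .5807 -.3825 .04 .9 47
```

```text
t 13.22 q [ 0.78  1.23 -0.01  0.85 -0.53  1.69  0.9 ] pos [ 0.5831 -0.3964  0.059 ] F [-0.3  0.5  0.3] w 0.991
shift now-axes [ 0.0042  0.0232 -0.0023] rotvec [-0.0044  0.0056  0.0078] shift target-axes [ 0.0043  0.0231 -0.0022]
```

>>> apply_moves:
  rows: [0.004,0.008,-0.002,-0.004,0.005,0.007,0.085,0,0.01,0,0,0,0,0.085,0,0.005,0,0,0,0,0.085,0,0,0,0,0,0,0.085,0,0,0,0,0,0,0.085]

```text
t: 13.63
tool_pos: [0.5804, -0.3835, 0.0386]
tcp_rot: [0.66, -0.264, 0.656, -0.254]
contact_force: [-0.3, -0.1, 0.2]
gripper_width: 0.993
```

```bash
python3 go.py .5807 -.3825 .04 .9 47
```

```text
t 13.63 q [ 0.78  1.24 -0.02  0.9  -0.53  1.64  0.92] pos [ 0.5804 -0.3835  0.0386] F [-0.3 -0.1  0.2] w 0.993
shift now-axes [-0.0017 -0.0002  0.0003] rotvec [-0.0013 -0.0009 -0.0005] shift target-axes [-0.0017 -0.0002  0.0003]
```

Close, lift 0.1, start the second quarter-turn.

>>> apply_moves:
  rows: [-0.001,0,0,0,0,0,0.06,0,0,0,0,0,0,0.045,0,0,0,0,0,0,0.03,0,0,0,0,0,0,0.03,0,0,0,0,0,0,0.03,0,0,0,0,0,0,0.03]
  squeeze: 60

```text
t: 14.13
tool_pos: [0.5805, -0.3834, 0.0395]
tcp_rot: [0.66, -0.264, 0.656, -0.255]
contact_force: [0.5, -1.3, 1.9]
gripper_width: 0.462
```

```bash
python3 go.py .5807 -.3825 .04 .9 47
```

```text
t 14.13 q [ 0.78  1.23 -0.02  0.9  -0.53  1.64  0.92] pos [ 0.5805 -0.3834  0.0395] F [ 0.5 -1.3  1.9] w 0.462
shift now-axes [-0.0009  0.0003  0.0002] rotvec [-0.0024 -0.0008  0.0004] shift target-axes [-0.0009  0.0003  0.0002]
```

>>> apply_moves:
  rows: [-0.01,-0.01,0,0,0,0,0.03,-0.022,-0.02,0,0,0,0,0.03,-0.022,-0.02,0,0,0,0,0.03,-0.019,-0.018,0,0,0,0,0.03,0,0,0,0,0,-0.05,0.03,0,0,0,0,0,-0.1,0.03,0,0,0,0,0,-0.1,0.03,0,0,0,0,0,-0.1,0.03]

```text
t: 14.8
tool_pos: [0.5793, -0.3836, 0.1385]
tcp_rot: [0.604, -0.375, 0.6, -0.367]
contact_force: [1.2, 0.1, -5.0]
gripper_width: 0.462
```

>>> apply_moves:
  rows: [0,0,0,0,0,-0.1,0.03,0,0,0,0,0,-0.1,0.03,0,0,0,0,0,-0.1,0.03,0,0,0,0,0,-0.1,0.03,0,0,0,0,0,-0.1,0.03,0,0,0,0,0,-0.1,0.03,0,0,0,0,0,-0.1,0.03,0,0,0,0,0,-0.1,0.03]

```text
t: 15.47
tool_pos: [0.5797, -0.3809, 0.1389]
tcp_rot: [-0.415, 0.578, -0.407, 0.572]
contact_force: [-1.1, 0.7, -6.1]
gripper_width: 0.459
```

>>> apply_moves:
  rows: [0,0,0,0,0,-0.1,0.03,0,0,0,0,0,-0.1,0.03,0,0,0,0,0,-0.1,0.03,0,0,0,0,0,-0.07,0.03,0,0,0,0,0,0,0.03,0,0,0,0,0,0,0.03]

```text
t: 15.97
tool_pos: [0.5807, -0.3791, 0.1361]
tcp_rot: [-0.305, 0.644, -0.295, 0.637]
contact_force: [-0.5, -0.5, -3.9]
gripper_width: 0.457
```

```bash
python3 go.py .580 -.37 .045 .9 -43; python3 - <<'E'
from h import *
from workcell import vision
g=vision.grab_frame("wrist");cv2.imwrite("pics/w7.png",g["frame"][:,:,::-1])
E
```

```text
t 15.97 q [-0.17  0.91  0.81  1.73  0.09  0.42  0.26] pos [ 0.5807 -0.3791  0.1361] F [-0.5 -0.5 -3.9] w 0.457
shift now-axes [-0.0653  0.0642 -0.0002] rotvec [ 0.0022  0.0031 -0.0567] shift target-axes [-0.0688  0.0604 -0.0006]
```

View pics/w7.png

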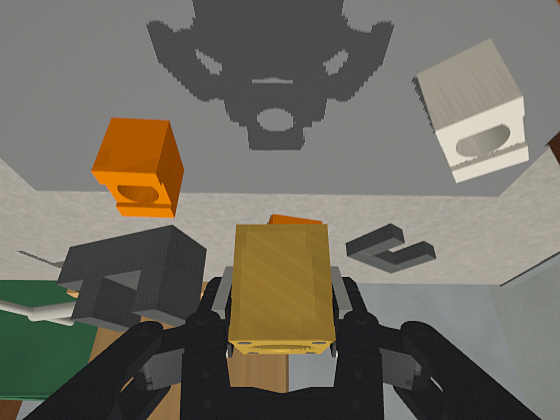

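>>> apply_moves:
  rows: [0,0,0,0.002,0.003,-0.056,0.03,-0.012,0.011,0,0,0,0,0.03,-0.018,0.017,0,0,0,0,0.03,-0.018,0.017,0,0,0,0,0.03,-0.014,0.013,0,0,0,0,0.03,-0.008,0.007,0,0,0,0,0.03,0,0,0,0,0,0,0.03,0,0,0,0,0,0,0.03]

```text
t: 16.68
tool_pos: [0.5806, -0.3778, 0.0445]
tcp_rot: [-0.285, 0.649, -0.276, 0.649]
contact_force: [-0.4, -0.4, -4.0]
gripper_width: 0.462
```

```bash
python3 go.py .580 -.372 .033 .9 -43
```

```text
t 16.68 q [-0.2   1.1   0.83  1.78  0.05  0.25  0.15] pos [ 0.5806 -0.3778  0.0445] F [-0.4 -0.4 -4. ] w 0.462
shift now-axes [-0.0121  0.0044 -0.0006] rotvec [-0.0009 -0.0064  0.0043] shift target-axes [-0.0121  0.0045 -0.0005]
```

>>> apply_moves:
  rows: [-0.005,0.002,0,0,-0.006,0.004,0.03,-0.004,0.002,0,0,0,0,0.03,-0.0025,0.0005,0,0,0,0,0.03,0,0,0,0,0,0,0.03,0,0,0,0,0,0,0.03,0,0,0,0,0,0,0.03]

```text
t: 17.18
tool_pos: [0.5808, -0.3709, 0.0328]
tcp_rot: [-0.287, 0.651, -0.276, 0.646]
contact_force: [-0.9, 0.0, -4.8]
gripper_width: 0.462
```

>>> apply_moves:
  rows: [-0.0007,0.0007,0,0,0,0,0.03,0,0,0,0,0,0,0.03,0,0,0,0,0,0,0.03]

```text
t: 17.43
tool_pos: [0.5805, -0.371, 0.0314]
tcp_rot: [-0.287, 0.651, -0.276, 0.646]
contact_force: [0.3, 0.2, -4.9]
gripper_width: 0.463
```

>>> apply_moves:
  rows: [-0.0005,0.0005,0,0,0,0,0.03,0,0,0,0,0,0,0.03,0,0,0,0,0,0,0.03]

```text
t: 17.68
tool_pos: [0.5805, -0.3709, 0.0307]
tcp_rot: [-0.287, 0.651, -0.276, 0.646]
contact_force: [0.5, -0.5, -4.0]
gripper_width: 0.462
```

>>> apply_moves:
  rows: [-0.0005,0.0005,0,0,0,0,0.03,0,0,0,0,0,0,0.03,0,0,0,0,0,0,0.03]

```text
t: 17.93
tool_pos: [0.5806, -0.371, 0.0302]
tcp_rot: [-0.287, 0.651, -0.276, 0.646]
contact_force: [0.0, -1.0, -3.6]
gripper_width: 0.464
```

>>> apply_moves:
  rows: [-0.0006,0.0006,0,0,0,0,0.03,0,0,0,0,0,0,0.03,0,0,0,0,0,0,0.03]

```text
t: 18.18
tool_pos: [0.5806, -0.371, 0.0302]
tcp_rot: [-0.287, 0.651, -0.276, 0.646]
contact_force: [-1.5, 4.5, 2.6]
gripper_width: 0.46
```

```bash
python3 go.py .580 -.372 .0302 .9 -43;  python3 - <<'E'
from h import *
from workcell import vision
g=vision.grab_frame("wrist");cv2.imwrite("pics/w8.png",g["frame"][:,:,::-1])
E
```

```text
t 18.18 q [-0.21  1.13  0.83  1.78  0.04  0.24  0.14] pos [ 0.5806 -0.371   0.0302] F [-1.5  4.5  2.6] w 0.46
shift now-axes [ 0.0007  0.0007 -0.0006] rotvec [-0.0012  0.0011  0.0013] shift target-axes [ 0.0007  0.0007 -0.0006]
```

View pics/w8.png

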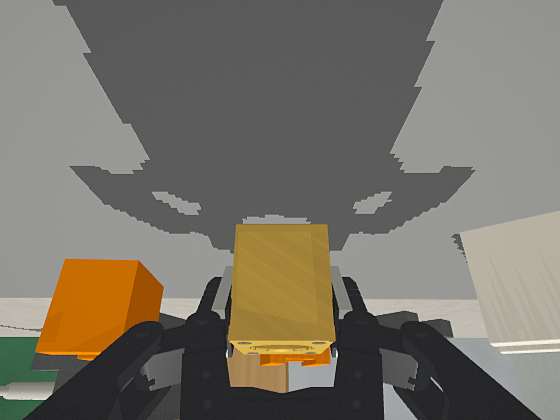

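>>> apply_moves:
  rows: [0,0,0,0,0,0,0.042,0,0,0,0,0,0,0.047,0,0,0,0,0,0,0.055,0,0,0,0,0,0,0.07,0,0,0,0,0,0,0.085,0,0,0,0,0,0,0.085,0,-0.015,0,0,0,0,0.085,0,-0.025,0,0,0,0,0.085]

```text
t: 18.9
tool_pos: [0.578, -0.3444, 0.0579]
tcp_rot: [-0.286, 0.652, -0.278, 0.645]
contact_force: [0.9, 0.1, 0.3]
gripper_width: 0.997
```

>>> apply_moves:
  rows: [0,-0.03,0,0,0,0,0.085,0,-0.03,0,0,0,0,0.085,0,-0.03,0,0,0,0.05,0.085,0,0,0,0,0,0.12,0.085,0,0,0,0,0,0.12,0.085,0,0,0,0,0,0.12,0.085,0,0,0,0,0,0.12,0.085,0,0,0,0,0,0.12,0.085]

```text
t: 19.57
tool_pos: [0.5797, -0.2817, 0.1274]
tcp_rot: [-0.481, 0.527, -0.469, 0.52]
contact_force: [0.2, -0.6, -0.9]
gripper_width: 0.992
```

>>> apply_moves:
  rows: [0.02,0,0,0,0,0.1,0.085,0.03,0,0,0,0,0,0.085,0.03,0,0,0,0,0,0.085,0.01,0,0,0,0,0,0.085,0,0,0,0,0,0,0.085,0,0,0,0,0,0,0.085]

```text
t: 20.07
tool_pos: [0.5805, -0.3708, 0.1263]
tcp_rot: [-0.504, 0.505, -0.496, 0.495]
contact_force: [0.7, -0.2, 0.2]
gripper_width: 0.992
```

```bash
cat > wb.py <<'E'
import sys
from h import *
from workcell import vision
g=vision.grab_frame("wrist");cv2.imwrite("pics/%s.png"%sys.argv[1],g["frame"][:,:,::-1]);C=cloud(g);hh=float(sys.argv[2])
m=((brass(g["frame"])>0)&(abs(C[...,2]-hh)<.004)).astype(np.uint8)
n,l,s,c=cv2.connectedComponentsWithStats(m)
for i in range(1,n):
    if s[i,4]>500: P=C[l==i];print(c[i].round(),s[i,4],cv2.minAreaRect((P[:,:2]*1000).astype(np.float32)),np.median(P[:,2]))
E
python3 wb.py w9 .051;python3 go.py .580 -.379 .1 .9 0
```

```text
[20. 59.] 2570 ((425.3606872558594, -262.3368225097656), (25.549543380737305, 51.736328125), 4.046112537384033) 0.051641110389601175
[495.  60.] 5804 ((699.457275390625, -263.0804443359375), (57.495582580566406, 40.32136535644531), 33.09407043457031) 0.05142430166285024
[282. 241.] 3280 ((581.149658203125, -377.343017578125), (39.95556640625, 56.96299362182617), 1.0028377771377563) 0.051843381436372626
[134. 285.] 1850 ((479.9237060546875, -423.4033508300781), (56.13418197631836, 40.89269256591797), 87.80160522460938) 0.051607299438145834
t 20.12 q [ 0.4   0.8   0.25  1.43 -0.22  0.94  0.73] pos [ 0.5813 -0.3691  0.1262] F [ 0.1  1.1 -0.1] w 0.993
shift now-axes [ 0.0099  0.0262 -0.0015] rotvec [ 0.0006  0.0043 -0.0016] shift target-axes [ 0.0099  0.0262 -0.0014]
```

View pics/w9.png

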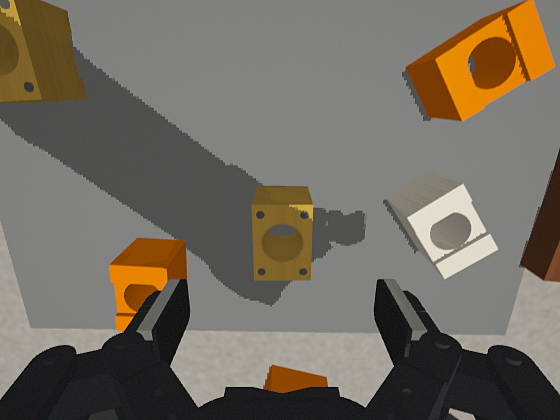

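>>> apply_moves:
  rows: [0.005,0.01,0,0,0.004,0,0.085,0.0035,0.02,0,0,0,0,0.085,0,0.025,0,0,0,0,0.085,0,0.02,0,0,0,0,0.085,0,0.01,0,0,0,0,0.085,0,0,0,0,0,0,0.085,0,0,0,0,0,0,0.085]

```text
t: 20.7
tool_pos: [0.5812, -0.3794, 0.041]
tcp_rot: [-0.504, 0.504, -0.496, 0.496]
contact_force: [0.2, 0.1, 0.4]
gripper_width: 0.996
```

```bash
python3 go.py .5811 -.3775 .036 1.0 0
```

```text
t 20.7 q [ 0.43  0.91  0.22  1.46 -0.25  0.79  0.76] pos [ 0.5812 -0.3794  0.041 ] F [0.2 0.1 0.4] w 0.996
shift now-axes [-0.0019  0.005  -0.    ] rotvec [ 0.0009 -0.0023  0.0002] shift target-axes [-0.0019  0.005  -0.    ]
```

>>> apply_moves:
  rows: [-0.002,0.005,0,0,0,0,0.085,0,0,0,0,0,0,0.065,0,0,0,0,0,0,0.05,0,0,0,0,0,0,0.03,0,0,0,0,0,0,0.03,0,0,0,0,0,0,0.03,0,0,0,0,0,0,0.03]
  squeeze: 60

```text
t: 21.28
tool_pos: [0.5809, -0.3791, 0.0373]
tcp_rot: [-0.503, 0.504, -0.496, 0.497]
contact_force: [-0.9, -0.6, 4.9]
gripper_width: 0.457
```

```bash
python3 go.py .5811 -.3775 .036 1.0 0
```

```text
t 21.28 q [ 0.43  0.92  0.22  1.47 -0.25  0.78  0.76] pos [ 0.5809 -0.3791  0.0373] F [-0.9 -0.6  4.9] w 0.457
shift now-axes [-0.0016  0.0013  0.0002] rotvec [-0.0007 -0.0041  0.0018] shift target-axes [-0.0016  0.0013  0.0002]
```

```bash
python3 - <<'E'
from ik import *
q0=np.array([0.43,.92,.22,1.47,-.25,.78,.76])
for az,s7 in ((-24.6,-.7),(155.4,2.4)):
    q=q0.copy();q[0]=-.6;q[6]=s7
    for z in (.35,.2,.057):
        e,q=ik(np.array([.4874,.278,z]),toolR(az,0),[q]);print(az,z,round(e,4),q.round(2),*links(q))
E
```

```text
-24.6 0.35 0.0 [-0.83  0.41  0.42  1.53 -0.17  1.24 -0.81] [0.161 0.146 0.762] [0.487 0.278 0.642]
-24.6 0.2 0.0 [-0.8   0.55  0.37  1.75 -0.25  0.89 -0.75] [0.213 0.188 0.727] [0.487 0.278 0.492]
-24.6 0.057 0.0 [-0.72  0.74  0.26  1.87 -0.33  0.57 -0.68] [0.292 0.229 0.662] [0.487 0.278 0.349]
155.4 0.35 0.0 [-0.83  0.41  0.42  1.53 -0.17  1.24  2.33] [0.161 0.146 0.762] [0.487 0.278 0.642]
155.4 0.2 0.0 [-0.79  0.55  0.37  1.75 -0.24  0.89  2.39] [0.213 0.188 0.727] [0.487 0.278 0.492]
155.4 0.057 0.0 [-0.72  0.74  0.26  1.87 -0.33  0.57  2.46] [0.292 0.229 0.662] [0.487 0.278 0.349]
```

>>> apply_moves:
  rows: [0,-0.01,0,0,0,0,0.03,0,-0.025,0,0,0,0,0.03,0,-0.035,0,0,0,0,0.03,0,-0.038,0,0,0,0,0.03,0,-0.038,0,0,0,0,0.03,0,-0.038,0,0,0,0,0.03,0,-0.038,0,0,0,0,0.03,0,-0.038,0,0,0,0,0.03]

```text
t: 21.95
tool_pos: [0.5797, -0.3774, 0.2968]
tcp_rot: [-0.503, 0.504, -0.498, 0.496]
contact_force: [1.4, -0.8, -4.8]
gripper_width: 0.458
```

>>> apply_moves:
  rows: [-0.01,-0.035,0,0,0,0,0.03,-0.02,-0.02,0,0,0,0,0.03,-0.03,-0.005,-0.005,0,0,0,0.03,-0.03,0,-0.005,0,0,0,0.03,-0.03,0,-0.005,0,0,0,0.03,-0.03,0,-0.005,0,0,0,0.03,-0.03,0,-0.005,0,0,0,0.03,-0.03,0,-0.005,0,0,0,0.03]

```text
t: 22.62
tool_pos: [0.5463, -0.1668, 0.3549]
tcp_rot: [-0.502, 0.504, -0.498, 0.496]
contact_force: [0.7, 0.6, -4.1]
gripper_width: 0.451
```

```bash
python3 go.py .5 .2 .36 1.0 0
```

```text
t 22.62 q [ 0.07  0.42  0.29  1.48 -0.12  1.27  0.39] pos [ 0.5463 -0.1668  0.3549] F [ 0.7  0.6 -4.1] w 0.451
shift now-axes [-0.3674 -0.0048 -0.0414] rotvec [ 0.0038 -0.0041 -0.0004] shift target-axes [-0.3676 -0.0051 -0.0399]
```

>>> apply_moves:
  rows: [-0.03,0,-0.003,0,0,0,0.03,-0.03,0,-0.003,0,0,0,0.03,-0.03,0,-0.003,0,0,0,0.03,-0.03,0,-0.003,0,0,0,0.03,-0.03,0,-0.003,0,0,0,0.03,-0.03,0,-0.003,0,0,0,0.03,-0.03,0,-0.003,0,0,0,0.03,-0.03,0,-0.003,0,0,0,0.03]

```text
t: 23.28
tool_pos: [0.5191, 0.0721, 0.3549]
tcp_rot: [-0.502, 0.505, -0.497, 0.496]
contact_force: [1.5, 0.5, -4.7]
gripper_width: 0.458
```

>>> apply_moves:
  rows: [-0.03,0,-0.003,0,0,0,0.03,-0.03,0,-0.003,0,0,0,0.03,-0.025,0,-0.003,0,0,0,0.03,-0.015,0,-0.002,0,-0.05,0,0.03,0,0,0,0,-0.1,0,0.03,0,0,0,0,-0.1,0,0.03,0,0,0,0,-0.1,0,0.03,0,0,0,0,-0.1,0,0.03]

```text
t: 23.95
tool_pos: [0.5078, 0.1694, 0.3549]
tcp_rot: [-0.601, 0.604, -0.37, 0.37]
contact_force: [-0.9, -0.3, -3.8]
gripper_width: 0.456
```

>>> apply_moves:
  rows: [0,0,0,0,-0.11,0,0.03,0,0,0,0,-0.11,0,0.03,0,0,0,0,-0.11,0,0.03,0,0,0,0,-0.11,0,0.03,0,0,0,0,-0.11,0,0.03,0,0,0,0,-0.11,0,0.03,0,0,0,0,-0.11,0,0.03,0,0,0,0,-0.11,0,0.03]

```text
t: 24.62
tool_pos: [0.5079, 0.1691, 0.355]
tcp_rot: [-0.702, 0.704, -0.079, 0.077]
contact_force: [-0.8, -0.9, -5.0]
gripper_width: 0.46
```

```bash
python3 go.py .4874 .278 .25 155.4 0
```

```text
t 24.62 q [-0.3   0.35 -0.09  1.57  0.04  1.23  0.95] pos [0.5079 0.1691 0.355 ] F [-0.8 -0.9 -5. ] w 0.46
shift now-axes [-0.0437  0.1047  0.1021] rotvec [ 0.0017 -1.363  -0.0039] shift target-axes [0.0904 0.105  0.064 ]
```

>>> apply_moves:
  rows: [0,0,0,0,-0.114,0,0.03,0,0,0,0,-0.114,0,0.03,0,0,0,0,-0.114,0,0.03,0,0,0,0,-0.114,0,0.03,0,0,0,0,-0.114,0,0.03,0,0,0,0,-0.114,0,0.03,0,0,0,0,-0.114,0,0.03,0,0,0,0,-0.114,0,0.03]

```text
t: 25.28
tool_pos: [0.508, 0.169, 0.355]
tcp_rot: [-0.665, 0.666, 0.238, -0.24]
contact_force: [-0.5, -0.3, -5.0]
gripper_width: 0.456
```

>>> apply_moves:
  rows: [0,0,0,0,-0.114,0,0.03,0,0,0,0,-0.114,0,0.03,0,0,0,0,-0.114,0,0.03,0,0,0,0,-0.1,0,0.03,0,0,0,0,0,0,0.03,0,0,0,0,0,0,0.03]

```text
t: 25.78
tool_pos: [0.5082, 0.1694, 0.3552]
tcp_rot: [-0.598, 0.599, 0.376, -0.378]
contact_force: [0.7, -0.5, -5.2]
gripper_width: 0.46
```

```bash
python3 go.py .4874 .278 .25 155.4 0; python3 - <<'E'
from h import *
from workcell import vision
for n in("wrist","top"):
  g=vision.grab_frame(n);cv2.imwrite(f"pics/{n}10.png",g["frame"][:,:,::-1]);np.savez(n+"10.npz",**g)
E
```

```text
t 25.78 q [-0.1   0.37 -0.38  1.56  0.14  1.24  2.19] pos [0.5082 0.1694 0.3552] F [ 0.7 -0.5 -5.2] w 0.46
shift now-axes [0.0893 0.1049 0.0657] rotvec [-0.0006 -0.0178 -0.003 ] shift target-axes [0.0901 0.1052 0.0641]
```

View pics/wrist10.png

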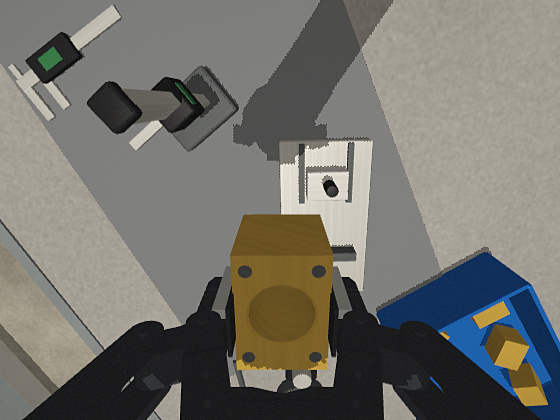

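View pics/top10.png

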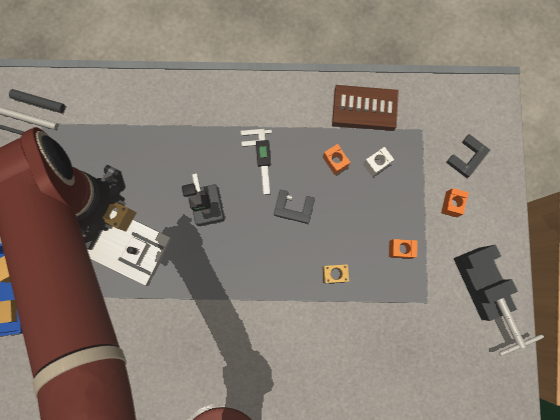

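```bash
python3 - <<'E'
from h import *
g=dict(np.load("wrist10.npz"));C=cloud(g);hv=cv2.cvtColor(g["frame"],cv2.COLOR_RGB2HSV)
box=np.zeros(C.shape[:2],bool);box[135:300,270:380]=1
def rect(m,name):
    n,l,s,c=cv2.connectedComponentsWithStats(m.astype(np.uint8)); i=1+np.argmax(s[1:,4]); P=C[l==i]
    r=cv2.minAreaRect((P[:,:2]*1000).astype(np.float32)); print(name,s[i,4],r,np.median(P[:,2]),cv2.boxPoints(r).round(1).tolist())
rect(box&(abs(C[...,2]-.051)<.004)&(hv[...,2]>130),"jaw")
rect(box&(abs(C[...,2]-.023)<.005)&(hv[...,2]>130),"base")
rect(box&(abs(C[...,2]-.047)<.004)&(hv[...,2]<110),"fence")
rect(box&(abs(C[...,2]-.093)<.004),"knob")
E
```

```text
jaw 966 ((463.5100402832031, 221.55078125), (40.337196350097656, 55.57329559326172), 65.81150817871094) 0.05225015660893856 [[429.8999938964844, 214.5], [480.6000061035156, 191.8000030517578], [497.1000061035156, 228.60000610351562], [446.3999938964844, 251.3000030517578]]
base 5898 ((488.9461364746094, 277.627685546875), (237.63890075683594, 129.7393798828125), 65.49725341796875) 0.023965245015396208 [[380.6000061035156, 196.39999389648438], [498.70001220703125, 142.60000610351562], [597.2999877929688, 358.79998779296875], [479.20001220703125, 412.70001220703125]]
fence 203 ((483.0281982421875, 331.07672119140625), (13.062494277954102, 32.7581901550293), 65.22684478759766) 0.047770158110491845 [[465.3999938964844, 332.0], [495.20001220703125, 318.29998779296875], [500.6000061035156, 330.1000061035156], [470.8999938964844, 343.8999938964844]]
knob 133 ((462.37066650390625, 217.3948974609375), (15.157607078552246, 14.513015747070312), 20.088294982910156) 0.09413330348715832 [[452.79998779296875, 221.60000610351562], [457.70001220703125, 208.0], [472.0, 213.1999969482422], [467.0, 226.8000030517578]]
```

```bash
python3 go.py .488 .2774 .11 155.45 0
```

```text
t 25.88 q [-0.1   0.37 -0.38  1.56  0.14  1.24  2.19] pos [0.5083 0.17   0.3555] F [ 0.3 -0.4 -5.3] w 0.456
shift now-axes [0.0887 0.2453 0.0646] rotvec [-0.0002 -0.0179 -0.0021] shift target-axes [0.0893 0.2455 0.0631]
```

>>> apply_moves:
  rows: [0.01,0,0.008,0,-0.018,0,0.03,0.02,0,0.014,0,0,0,0.03,0.02,0.01,0.014,0,0,0,0.03,0.02,0.025,0.014,0,0,0,0.03,0.015,0.03,0.01,0,0,0,0.03,0.004,0.035,0.003,0,0,0,0.03,0,0.035,0,0,0,0,0.03,0,0.035,0,0,0,0,0.03]

```text
t: 26.55
tool_pos: [0.4871, 0.28, 0.1846]
tcp_rot: [0.594, -0.594, -0.384, 0.384]
contact_force: [-0.1, -0.4, -5.4]
gripper_width: 0.455
```

>>> apply_moves:
  rows: [0,0.03,0,0,0,0,0.03,0,0.025,0,0,0,0,0.03,0,0.015,0,0,0,0,0.03,0,0,0,0,0,0,0.03,0,0,0,0,0,0,0.03]

```text
t: 26.97
tool_pos: [0.4875, 0.2786, 0.1154]
tcp_rot: [0.594, -0.594, -0.383, 0.384]
contact_force: [0.2, 0.6, -5.5]
gripper_width: 0.461
```

```bash
python3 go.py .488 .2774 .0573 155.45 0; python3 - <<'E'
from h import *
from workcell import vision
for n in("wrist","scene"):
  g=vision.grab_frame(n);cv2.imwrite(f"pics/{n}11.png",g["frame"][:,:,::-1]);np.savez(n+"11.npz",**g)
E
```

```text
t 26.97 q [-0.35  0.66 -0.33  1.82  0.31  0.72  1.87] pos [0.4875 0.2786 0.1154] F [ 0.2  0.6 -5.5] w 0.461
shift now-axes [-0.0009  0.0581 -0.001 ] rotvec [-0.001   0.0033 -0.0014] shift target-axes [-0.0009  0.0581 -0.001 ]
```

View pics/wrist11.png

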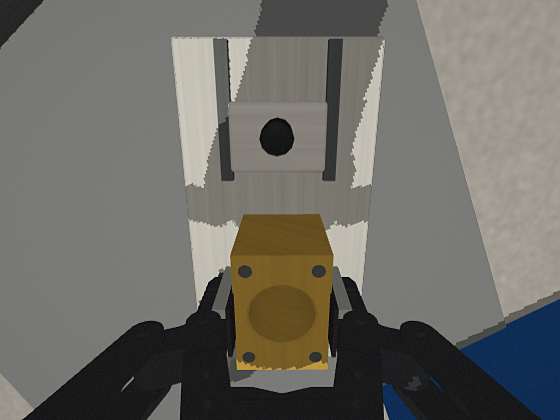

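View pics/scene11.png

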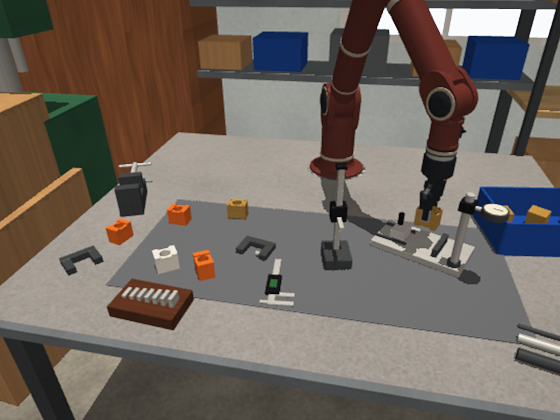

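```bash
python3 - <<'E'
from h import *
g=dict(np.load("wrist11.npz"));C=cloud(g);f=g["frame"]
def rect(m,name):
    n,l,s,c=cv2.connectedComponentsWithStats(m.astype(np.uint8)); i=1+np.argmax(s[1:,4]); P=C[l==i]
    r=cv2.minAreaRect((P[:,:2]*1000).astype(np.float32)); print(name,s[i,4],r,np.median(P[:,2]),cv2.boxPoints(r).round(1).tolist())
box=np.zeros(f.shape[:2],bool);box[85:210,180:380]=1
rect(box&(abs(C[...,2]-.052)<.004),"jaw")
rect(box&(abs(C[...,2]-.093)<.004),"knob")
rect((brass(f)>0)&(abs(C[...,2]-.129)<.006),"block top")
E
```

```text
jaw 5819 ((463.5132141113281, 221.38653564453125), (39.8610725402832, 56.01919174194336), 65.4476547241211) 0.05230241349576714 [[429.79998779296875, 214.89999389648438], [480.70001220703125, 191.60000610351562], [497.29998779296875, 227.89999389648438], [446.29998779296875, 251.1999969482422]]
knob 949 ((461.85736083984375, 217.50474548339844), (15.227998733520508, 14.997190475463867), 20.890518188476562) 0.09421942296311767 [[452.1000061035156, 221.8000030517578], [457.3999938964844, 207.8000030517578], [471.6000061035156, 213.1999969482422], [466.29998779296875, 227.1999969482422]]
block top 8993 ((488.0072021484375, 280.67401123046875), (57.94087219238281, 40.085350036621094), 65.823486328125) 0.12985056239699555 [[457.8999938964844, 262.5], [494.3999938964844, 246.0], [518.2000122070312, 298.8999938964844], [481.6000061035156, 315.29998779296875]]
```

>>> apply_moves:
  rows: [-0.001,0.015,-0.001,0,0.003,0,0.03,-0.001,0.018,0,0,0,0,0.03,0,0.012,0,0,0,0,0.03,0,0.006,0,0,0,0,0.03,0,0,0,0,0,0,0.03,0,0,0,0,0,0,0.03,0,0,0,0,0,0,0.03]

```text
t: 27.65
tool_pos: [0.489, 0.2763, 0.0662]
tcp_rot: [-0.595, 0.595, 0.383, -0.381]
contact_force: [0.1, -0.5, -6.0]
gripper_width: 0.457
```

```bash
python3 go.py .4873 .2765 .0573 155.45 0
```

```text
t 27.65 q [-0.37  0.73 -0.29  1.85  0.34  0.6   1.84] pos [0.489  0.2763 0.0662] F [ 0.1 -0.5 -6. ] w 0.457
shift now-axes [-0.0005  0.0089  0.0016] rotvec [ 0.0017 -0.0006  0.0019] shift target-axes [-0.0005  0.0089  0.0016]
```

>>> apply_moves:
  rows: [0,0.004,0,0.0017,0,0.0019,0.03,0,0.002,0,0,0,0,0.03,0,0.001,0,0,0,0,0.03,0,0,0,0,0,0,0.03,0,0,0,0,0,0,0.03]

```text
t: 28.07
tool_pos: [0.4879, 0.2754, 0.0577]
tcp_rot: [-0.595, 0.595, 0.381, -0.383]
contact_force: [-0.4, 0.4, -4.6]
gripper_width: 0.456
```

>>> apply_moves:
  rows: [0,0.001,0,0,0,0,0.03,0,0,0,0,0,0,0.03,0,0,0,0,0,0,0.03]

```text
t: 28.32
tool_pos: [0.4881, 0.2754, 0.0573]
tcp_rot: [-0.595, 0.595, 0.381, -0.383]
contact_force: [-1.7, -1.2, 0.8]
gripper_width: 0.458
```

>>> apply_moves:
  rows: [0,0.0008,0,0,0,0,0.03,0,0,0,0,0,0,0.03,0,0,0,0,0,0,0.03]

```text
t: 28.57
tool_pos: [0.488, 0.2754, 0.0573]
tcp_rot: [-0.595, 0.595, 0.381, -0.383]
contact_force: [-1.4, -2.7, 7.0]
gripper_width: 0.458
```

>>> apply_moves:
  rows: [0,-0.0006,0,0,0,0,0.03,0,0,0,0,0,0,0.042,0,0,0,0,0,0,0.047,0,0,0,0,0,0,0.055,0,0,0,0,0,0,0.065,0,0,0,0,0,0,0.065,0,0,0,0,0,0,0.065]

```text
t: 29.15
tool_pos: [0.4881, 0.2755, 0.0564]
tcp_rot: [-0.595, 0.595, 0.381, -0.383]
contact_force: [0.4, 0.5, -0.3]
gripper_width: 0.759
```

>>> apply_moves:
  rows: [0,-0.015,0,0,0,0,0.065,0,-0.025,0,0,0,0,0.065,0,-0.03,0,0,0,0,0.065,0,-0.03,0,0,0,0,0.065,0,-0.02,0,0,0,0,0.065,0,0,0,0,0,0,0.065,0,0,0,0,0,0,0.065]

```text
t: 29.73
tool_pos: [0.4888, 0.2759, 0.1777]
tcp_rot: [-0.595, 0.595, 0.382, -0.382]
contact_force: [-0.4, -0.2, -0.0]
gripper_width: 0.764
```

```bash
python3 go.py .46 .215 .18 155.45 0; python3 wb.py w12 .0715; python3 - <<'E'
from h import *
from workcell import vision
g=vision.grab_frame("wrist");np.savez("w12.npz",**g);C=cloud(g)
def rect(m,name):
    n,l,s,c=cv2.connectedComponentsWithStats(m.astype(np.uint8)); i=1+np.argmax(s[1:,4]); P=C[l==i]
    r=cv2.minAreaRect((P[:,:2]*1000).astype(np.float32)); print(name,s[i,4],r,np.median(P[:,2]),cv2.boxPoints(r).round(1).tolist())
box=np.zeros(C.shape[:2],bool);box[:260,150:400]=1
rect(box&(abs(C[...,2]-.052)<.004),"jaw");rect(box&(abs(C[...,2]-.093)<.004),"knob")
E
```

```text
t 29.73 q [-0.32  0.58 -0.37  1.76  0.26  0.85  1.91] pos [0.4888 0.2759 0.1777] F [-0.4 -0.2 -0. ] w 0.764
shift now-axes [-0.0674 -0.0023  0.0008] rotvec [ 0.0001 -0.0007 -0.0006] shift target-axes [-0.0674 -0.0023  0.0009]
[282. 213.] 2628 ((488.37548828125, 277.2762145996094), (56.57821273803711, 39.93033218383789), 65.74378204345703) 0.07183726500070366
jaw 3511 ((463.6156921386719, 221.485595703125), (40.104713439941406, 56.14533996582031), 65.47215270996094) 0.05231891830716445 [[429.79998779296875, 214.89999389648438], [480.79998779296875, 191.60000610351562], [497.5, 228.10000610351562], [446.3999938964844, 251.39999389648438]]
knob 494 ((461.98272705078125, 217.7581787109375), (15.117834091186523, 15.263806343078613), 22.261293411254883) 0.09419776528724248 [[452.1000061035156, 222.0], [457.8999938964844, 207.8000030517578], [471.8999938964844, 213.60000610351562], [466.1000061035156, 227.6999969482422]]
```

View pics/w12.png

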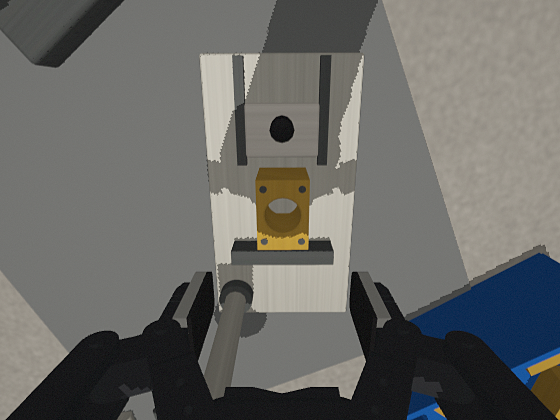

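```bash
python3 go.py .4458 .182 .178 155.45 0
```

```text
t 29.83 q [-0.32  0.58 -0.37  1.76  0.26  0.85  1.91] pos [0.4877 0.275  0.1755] F [-0.4  0.1 -0.5] w 0.757
shift now-axes [-0.102  -0.002  -0.0006] rotvec [-0.0026 -0.0007 -0.0048] shift target-axes [-0.1019 -0.0025 -0.0005]
```

>>> apply_moves:
  rows: [-0.01,0,0,0,0,0,0.05,-0.025,0,0,0,0,0,0.02,-0.03,0,0,0,0,0,0,-0.025,0,0,0,0,0,0,-0.012,0,0,0,0,0,0,0,0,0,0,0,0,0,0,0,0,0,0,0,0]

```text
t: 30.42
tool_pos: [0.4461, 0.183, 0.1766]
tcp_rot: [0.595, -0.595, -0.381, 0.383]
contact_force: [0.6, 0.3, 0.5]
gripper_width: 0.0
```

```bash
python3 go.py .4458 .182 .078 155.45 0
```

```text
t 30.42 q [-0.17  0.47 -0.38  1.97  0.25  0.74  2.01] pos [0.4461 0.183  0.1766] F [0.6 0.3 0.5] w 0.0
shift now-axes [-0.0008  0.0986 -0.0004] rotvec [-0.0019 -0.0013 -0.0022] shift target-axes [-0.001   0.0986 -0.0002]
```

>>> apply_moves:
  rows: [-0.001,0.015,0,0,0,0,0,0,0.025,0,0,0,0,0,0,0.028,0,0,0,0,0,0,0.02,0,0,0,0,0,0,0.01,0,0,0,0,0,0,0,0,0,0,0,0,0,0,0,0,0,0,0]

```text
t: 31.0
tool_pos: [0.4456, 0.1832, 0.0788]
tcp_rot: [0.595, -0.595, -0.382, 0.384]
contact_force: [-0.1, 0.1, 0.2]
gripper_width: -0.0
```

```bash
python3 go.py .4458 .182 .078 155.45 0; python3 - <<'E'
from h import *
from workcell import vision
for n in("scene","top"):
  g=vision.grab_frame(n);f=g["frame"][:,:,::-1]
  f=f[170:290,360:520] if n=="scene" else f[160:300,40:200]
  cv2.imwrite(f"pics/{n}13.png",cv2.resize(f,None,fx=4,fy=4,interpolation=cv2.INTER_CUBIC))
E
```

```text
t 31.0 q [-0.24  0.63 -0.29  2.06  0.36  0.5   1.92] pos [0.4456 0.1832 0.0788] F [-0.1  0.1  0.2] w -0.0
shift now-axes [-0.001   0.0008 -0.0007] rotvec [-0.0019  0.0009 -0.002 ] shift target-axes [-0.001   0.0008 -0.0007]
```

View pics/scene13.png

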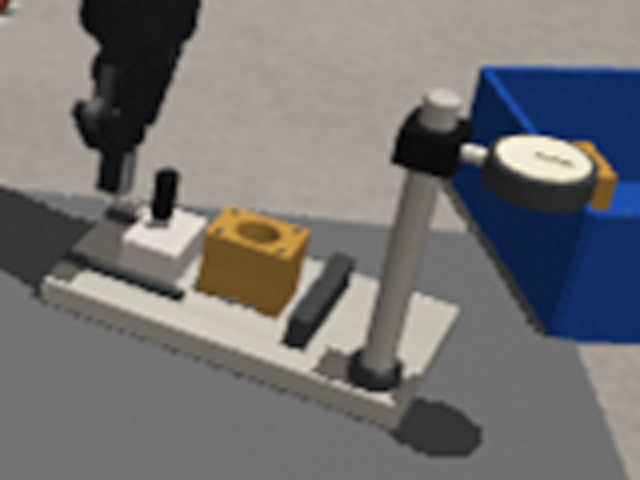

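>>> apply_moves:
  rows: [0.005,0,0,0,0,0,0,0.005,0,0,0,0,0,0,0.003,0,0,0,0,0,0,0.003,0,0,0,0,0,0,0.003,0,0,0,0,0,0,0.003,0,0,0,0,0,0,0,0,0,0,0,0,0,0,0,0,0,0,0,0]

```text
t: 31.77
tool_pos: [0.4543, 0.2015, 0.0787]
tcp_rot: [-0.595, 0.595, 0.381, -0.383]
contact_force: [0.5, -1.7, 1.5]
gripper_width: -0.002
```

>>> apply_moves:
  rows: [0.003,0,0,0,0,0,0,0.003,0,0,0,0,0,0,0.002,0,0,0,0,0,0,0,0,0,0,0,0,0]

```text
t: 32.1
tool_pos: [0.4579, 0.2094, 0.0786]
tcp_rot: [-0.595, 0.595, 0.381, -0.383]
contact_force: [-0.7, -0.7, 0.4]
gripper_width: 0.0
```

```bash
python3 go.py .4458 .182 .078 155.45 0; python3 wb.py w14 .0715
```

```text
t 32.1 q [-0.28  0.65 -0.29  2.    0.35  0.54  1.9 ] pos [0.4579 0.2094 0.0786] F [-0.7 -0.7  0.4] w 0.0
shift now-axes [-0.0299  0.0007 -0.0004] rotvec [-0.0016 -0.0003 -0.0026] shift target-axes [-0.0299  0.0006 -0.0004]
```

View pics/w14.png

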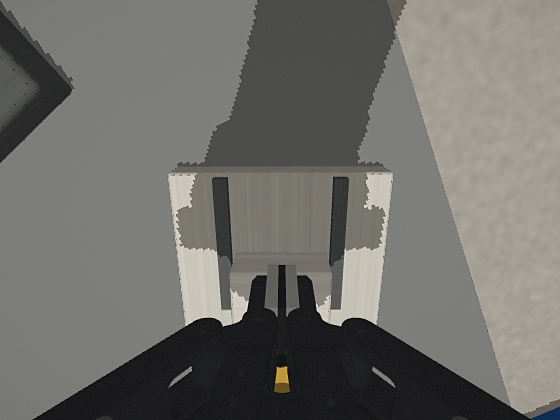

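>>> apply_moves:
  rows: [0.002,0,0,0,0,0,0,0.002,0,0,0,0,0,0,0.002,0,0,0,0,0,0,0,0,0,0,0,0,0]

```text
t: 32.48
tool_pos: [0.4589, 0.2116, 0.0786]
tcp_rot: [-0.594, 0.596, 0.378, -0.385]
contact_force: [-3.6, -6.8, 6.6]
gripper_width: 0.004
```

>>> apply_moves:
  rows: [0.001,0,0,0,0,0,0,0.001,0,0,0,0,0,0,0.001,0,0,0,0,0,0,0,0,0,0,0,0,0]

```text
t: 32.82
tool_pos: [0.4599, 0.214, 0.0786]
tcp_rot: [-0.594, 0.596, 0.378, -0.385]
contact_force: [-3.3, -7.2, 5.0]
gripper_width: 0.001
```

```bash
python3 - <<'E'
from h import *
from workcell import vision
for n in("scene","top"):
  g=vision.grab_frame(n);f=g["frame"][:,:,::-1]
  f=f[170:290,360:520] if n=="scene" else f[160:300,40:200]
  cv2.imwrite(f"pics/{n}15.png",cv2.resize(f,None,fx=4,fy=4,interpolation=cv2.INTER_CUBIC))
E
```

```text
(no output)
```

View pics/scene15.png

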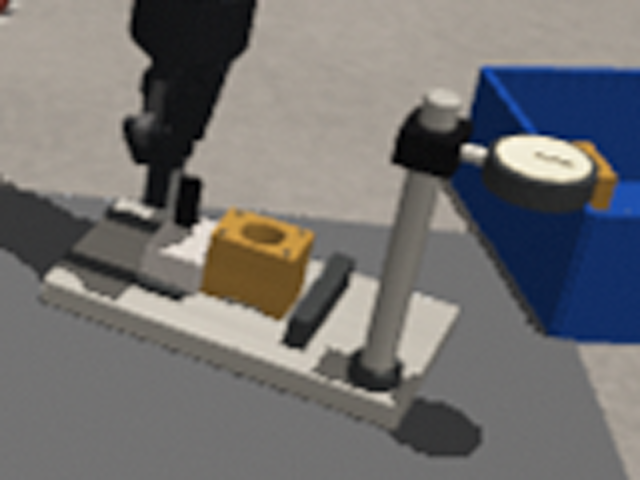

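>>> apply_moves:
  rows: [0.0015,0,0,0,0,0,0,0.0015,0,0,0,0,0,0,0.0015,0,0,0,0,0,0,0,0,0,0,0,0,0]

```text
t: 33.25
tool_pos: [0.4619, 0.2183, 0.0785]
tcp_rot: [-0.594, 0.596, 0.378, -0.385]
contact_force: [-2.8, -6.5, 5.0]
gripper_width: 0.002
```

>>> apply_moves:
  rows: [0.001,0,0,0,0,0,0,0.001,0,0,0,0,0,0,0.001,0,0,0,0,0,0,0,0,0,0,0,0,0]

```text
t: 33.58
tool_pos: [0.463, 0.2208, 0.0786]
tcp_rot: [-0.594, 0.596, 0.378, -0.385]
contact_force: [-3.1, -7.0, 5.5]
gripper_width: -0.003
```

>>> apply_moves:
  rows: [0.001,0,0,0,0,0,0,0.001,0,0,0,0,0,0,0,0,0,0,0,0,0]

```text
t: 33.83
tool_pos: [0.4638, 0.2226, 0.0786]
tcp_rot: [-0.594, 0.596, 0.378, -0.385]
contact_force: [-3.2, -7.6, 5.8]
gripper_width: -0.002
```

>>> apply_moves:
  rows: [0.001,0,0,0,0,0,0,0.001,0,0,0,0,0,0,0,0,0,0,0,0,0]

```text
t: 34.08
tool_pos: [0.4638, 0.2227, 0.0786]
tcp_rot: [-0.594, 0.597, 0.376, -0.386]
contact_force: [-3.8, -10.4, 8.9]
gripper_width: 0.001
```

```bash
python3 - <<'E'
from h import *
from workcell import vision
g=vision.grab_frame("scene");f=g["frame"][:,:,::-1][170:290,360:520]
cv2.imwrite(f"pics/scene16.png",cv2.resize(f,None,fx=4,fy=4,interpolation=cv2.INTER_CUBIC))
E
```

```text
(no output)
```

View pics/scene16.png

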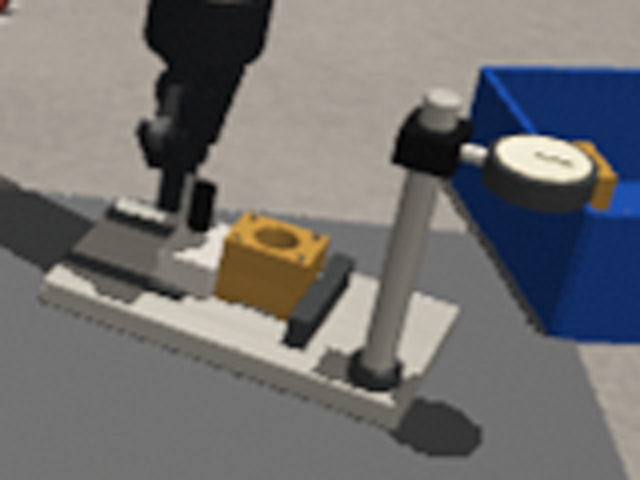

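>>> apply_moves:
  rows: [0.001,0,0,0,0,0,0,0.0005,0,0,0,0,0,0,0,0,0,0,0,0,0,0,0,0,0,0,0,0]

```text
t: 34.47
tool_pos: [0.4638, 0.2227, 0.0785]
tcp_rot: [-0.593, 0.598, 0.375, -0.387]
contact_force: [-5.1, -11.9, 11.9]
gripper_width: 0.001
```

>>> apply_moves:
  rows: [-0.003,0,0,0,0,0,0,-0.005,0,0,0,0,0,0,-0.01,0,0,0,0,0,0,-0.01,0,0,0,0,0,0,0,-0.02,0,0,0,0,0,0,-0.03,0,0,0,0,0,0,-0.03,0,0,0,0,0,0,-0.03,0,0,0,0,0]

```text
t: 35.13
tool_pos: [0.455, 0.2037, 0.1898]
tcp_rot: [0.595, -0.595, -0.381, 0.383]
contact_force: [0.1, -0.2, -0.4]
gripper_width: 0.002
```

>>> apply_moves:
  rows: [0.01,-0.02,0,0,0,0,0,0.02,0,0,0,0,0,0,0.02,0,0,0,0,0,0.03,0.01,0,0,0,0,0,0.06,0,0,0,0,0,0,0.08,0,0,0,0,0,0,0.08,0,0,0,0,0,0,0.08]

```text
t: 35.72
tool_pos: [0.4799, 0.2569, 0.2079]
tcp_rot: [-0.595, 0.595, 0.38, -0.384]
contact_force: [0.5, -0.8, -0.8]
gripper_width: 0.711
```

```bash
python3 st.py; python3 wb.py w17 .0715; python3 - <<'E'
from h import *
from workcell import vision
g=vision.grab_frame("wrist");C=cloud(g);hv=cv2.cvtColor(g["frame"],cv2.COLOR_RGB2HSV)
def rect(m,name):
    n,l,s,c=cv2.connectedComponentsWithStats(m.astype(np.uint8)); i=1+np.argmax(s[1:,4]); P=C[l==i]
    r=cv2.minAreaRect((P[:,:2]*1000).astype(np.float32)); print(name,s[i,4],r,np.median(P[:,2]),cv2.boxPoints(r).round(1).tolist())
b=brass(g["frame"])>0
rect(~b&(abs(C[...,2]-.052)<.004)&(hv[...,2]>120),"jaw");rect((abs(C[...,2]-.093)<.004),"knob");rect(~b&(abs(C[...,2]-.048)<.004)&(hv[...,2]<110),"fence");rect(~b&(abs(C[...,2]-.024)<.004),"base")
E
```

```text
35.72 [-0.277  0.52  -0.388  1.769  0.242  0.905  1.942] [0.4799 0.2569 0.2079] [ 0.5 -0.8 -0.8] 0.711
[[0.417, -0.004, -0.909], [0.909, -0.004, 0.417], [-0.005, -1.0, 0.002]]
[282. 239.] 1932 ((493.7037048339844, 288.55267333984375), (56.35260009765625, 40.093936920166016), 66.39337158203125) 0.07183630310207054
jaw 2074 ((474.2807922363281, 245.17279052734375), (39.59242630004883, 55.12729263305664), 65.49198913574219) 0.05236332177870198 [[441.0, 238.60000610351562], [491.1000061035156, 215.6999969482422], [507.6000061035156, 251.8000030517578], [457.3999938964844, 274.6000061035156]]
knob 583 ((326.45697021484375, 453.46527099609375), (63.111881256103516, 4.19266414642334), 7.895160675048828) 0.09294625530722544 [[294.8999938964844, 451.20001220703125], [295.5, 447.1000061035156], [358.0, 455.70001220703125], [357.3999938964844, 459.8999938964844]]
fence 801 ((337.5039978027344, 455.1494140625), (130.52630615234375, 5.212943077087402), 7.524646759033203) 0.048095855529240505 [[272.5, 449.20001220703125], [273.1000061035156, 444.0], [402.5, 461.1000061035156], [401.8999938964844, 466.29998779296875]]
base 20257 ((489.62420654296875, 278.7106018066406), (239.61883544921875, 130.263427734375), 65.5992431640625) 0.02389993343046759 [[380.79998779296875, 196.5], [499.3999938964844, 142.6999969482422], [598.4000244140625, 360.8999938964844], [479.79998779296875, 414.70001220703125]]
```

View pics/w17.png

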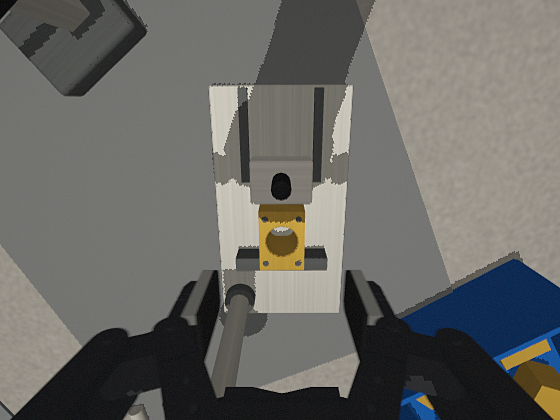

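```bash
python3 - <<'E'
from h import *
from workcell import vision
a=dict(np.load("top0.npz"));g=vision.grab_frame("top")
d=cv2.absdiff(a["frame"],g["frame"]).max(2)
for n,(x0,x1,y0,y1) in dict(twin=(318,354,258,290),cframe=(268,320,184,228),caliper=(236,280,124,200)).items(): print(n,(d[y0:y1,x0:x1]>40).sum())
cv2.imwrite("pics/top18.png",g["frame"][:,:,::-1])
E
```

```text
twin 0
cframe 0
caliper 0
```

View pics/top18.png

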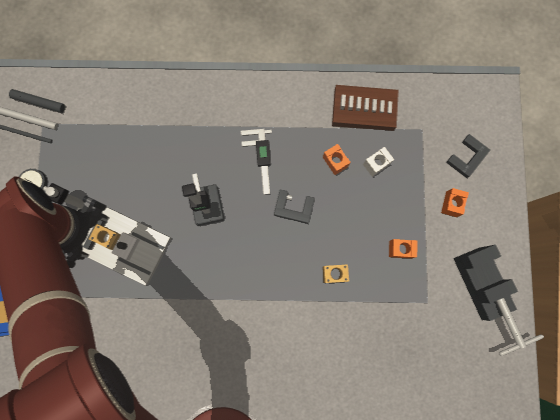

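```bash
python3 -c "
from workcell import close_job
print(close_job())"
```

```text
the job is handed in; nothing more can be done
None
```

The block is turned over and clamped in the gauge between jaw and fence. The job is handed in at about 36 s of the 72 s allowed; no verdict is reported.

**How it was done:** I turned the block in two quarter turns, gripping it by its 40 mm faces and setting it down on its side in between. I then regripped it from straight above, set it on the gauge base at first contact and let go. Finally I pushed the jaw's knob with shut fingers until the block stopped at the fence (the sideways push rose to about 13 N), then backed away.

**Last checks (wrist camera):**

| Check | Measured | Needed |
|---|---|---|
| Which way up | screw holes on top, top face 72 mm above the work surface | holes up, about 71 mm |
| Distance from the nest | about 0.5 mm | 3 mm along x, 10 mm along y |
| Offset from the jaw's middle line | about 0.4 mm | 10 mm |
| Jaw travel (estimated) | about 34.5 mm | 32 to 36 mm |
| Block square to the jaw | within about 0.9° (0.016 rad) | 0.06 rad, to the fence |

- **Bystanders:** the other block, C-frame and caliper show no pixel change in the top view from the start. The arm's contact force read about zero.
- **Disagreements:** the top and wrist cameras differed by 2 to 5 mm on where the gauge and jaw are. I averaged them for the placing, and the relative checks above use the wrist camera alone. My final attempt to pick out the fence and knob by depth caught other things, so I ignored it.

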